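Load the respirator filter tester

ROBOT

A 7-joint arm with a two-finger parallel gripper is mounted at the origin on the work surface. World frame = base frame: x ahead of the robot, y to its left, z up, the work surface at z = 0. Lengths are in m, angles in degrees, forces in N, time in s.
With the tool pointing down it reaches from about 0.4 to 0.875 m from the base axis. Payload 6.5 kg.
Tool frame: the origin (TCP) lies on the centre line of the jaws, within the pads' length; the fingertips stand 11 mm ahead of it and the grasp point (between the pads) lies 8 mm behind it (robot.finger_overhang is the distance from the TCP to the fingertips, in m); z points along the fingers, y is the line along which they close (so a half turn about z gives the same grasp; the last joint's range is limited). The gripper opens to 85 mm and grips with 20 to 120 N. Pads are 22 mm wide; open, the fingers measure 114 mm over their backs; the gripper's body (76 mm by 85 mm) begins 54 mm behind the grasp point. The pads swing forward as they close: fully open they stand 13 mm farther back than shut.
Start: joints at [67.827, 30.733, -0.252, 88.115, 0.149, 61.152, -4.079], TCP at [0.205, -0.617, 0.242] pointing down, gripper open.
Joint ranges: [-154.64, 154.64], [-21.42, 123.67], [-72.66, 72.17], [13.99, 137.28], [-74.86, 254.86], [10.95, 109.41], [-158.01, 158.01]. Speed limits (degrees/s): [136.94, 136.94, 180, 180, 180, 180, 180].

INTERFACE

Orientations are given as [roll, pitch, yaw] about the fixed x, y, z axes, in that order (R = Rz(yaw) Ry(pitch) Rx(roll)).
In Python, from rig import robot, viewer gives the robot as it stands.
- The arm moves only by the tool drive_tool, never from a script. Its argument "motion" is a list of rows, each a list of 7 numbers: the shift along the tool's x, y, z in cm, then the turn, a rotation vector about the tool's x, y, z in rad, then the closure, from -1 (fully open) to 1 (shut). In form: [[x, y, z, rx, ry, rz, fingers], ...]. A call has exactly 10 rows; each row is the pose to reach, as a shift and turn from the pose commanded when the call began, along the tool's axes at that moment; what a row does not reach only later rows make up. A row lasts 1/12 s, in which the tool goes at most 41.7 mm and 7.16 degrees, less where a joint would pass 70% of its speed; a pose out of reach is approached as far as the arm can. A call with a gripper value outside its range is refused whole. The fingers move at their own pace and stop on an object; "force" is the grip in N (left out, the last holds). Time passes only in rows, so rows that repeat a pose let the fingers close, or fill a call up. It gives the time, the measured TCP pose, the force, the opening and the grip force at its end, in the units of the state.
- robot.get_obs(): the state, without advancing time (a new reading comes with each control period).
- viewer.snapshot(name): name is "scene" or "top"; returns the picture (384x512x3 uint8, blue, green, red); there is no depth.
- viewer.camera_params(name): a dict with "fx", "fy", "cx", "cy" (pixels), "k1" (the pictures are not rectified: a ray, as slopes to the right and down, at radius r is drawn at 1 + k1 r^2 times it, then the intrinsics apply), "origin" and "rotation" of the camera in the world. Camera axes: x right, y up, looking along -z (the intrinsics and any distortion apply to the point x, -y, -z); pixel columns grow to the right and rows downward; lengths in m; the calibration is good to about 2 mm. A picture is of the moment at which its call begins. camera_params takes no time and is no camera call.
- robot.finish_job(): hands the job in; it is judged then, once.
The state is a dict: "time": time; "q": joint angles; "joint_vel": joint speeds; "effort": joint torques, N m; "tool_pos": TCP position; "ee_rot": TCP orientation; "contact_force": force on the tool from outside, world axes, zero at the start; "torque": the same for the moment, N m; "grip_width": finger opening in m; "finger_force": force on a finger pad.
Only numpy, scipy, OpenCV 4.12 (cv2) and the standard library are available. Lean on these libraries where they do the work, as an engineer would, in place of code of your own. Each camera call takes 0.05 s, during which the arm holds its last target. There are 200 camera calls.

TASK

Set up the filter tester: take every spent (orange) cassette out of the blue rack and put it in the red bin, stand every fresh (white and blue) cassette upright on edge in a rack slot of its own, fully down, and pull the yellow probe out of its upright holder and lay it across the two metal forks on the tester, its barrel resting in both. When all of that is in place press the green start button fully and let go. Leave the canisters, spray bottle, mask and jar where they are.

Things in the scene. Friction and masses are not known exactly. Their poses are not given: they have to be found in the camera images.
- tester: white filter test bed, fixed; deck 280 (x) by 270 (y) mm, its top 40 mm above the table; origin on the table under its middle, x runs along the rack from right to left as the robot sees it, y towards the robot, z up. On its near side is the blue rack: six ribs in a row along x, 24 mm high, 44 mm wide (y), 19 mm thick (x), 40 mm apart, with five 21 mm slots between them, floored by the deck
- rest (a point): middle between the two aluminium V-forks on the deck's far side, 85 mm above the table: where the middle of the lying probe's barrel belongs, its axis along tester x (either way). The forks stand 42 mm to either side along tester x, are 8 mm thick and 46 mm across (y), and their prongs reach 92 mm above the table
- start_top (a point): centre of the top of the green start button (32 mm across, in a black housing on the deck's far right corner)
- start (a joint): travel of the start button: 0 up, 0.006 m fully down (5 N spring)
- slot1 (a point): middle of the floor of the first, rightmost rack slot (seen from the robot), on the deck; the slots are 40 mm apart along tester x from slot1 to slot5. A cassette on its short end here has its centre 50 mm above this point, its flat faces square to tester x
- slot5 (a point): middle of the floor of the fifth, leftmost rack slot (seen from the robot), on the deck; the slots are 40 mm apart along tester x from slot1 to slot5. A cassette on its short end here has its centre 50 mm above this point, its flat faces square to tester x
- c1: filter cassette, a flat box 100 (its x) by 64 (its y) by 16 (its z) mm, 120 g, white frame, blue pleated faces: a fresh one; origin at its centre, z normal to the flat faces; either face and either end may point anywhere. Starts lying flat on the table; may be absent.
- c2: filter cassette, a flat box 100 (its x) by 64 (its y) by 16 (its z) mm, 120 g, white frame, blue pleated faces: a fresh one; origin at its centre, z normal to the flat faces; either face and either end may point anywhere. Starts lying flat on the table; may be absent.
- c3: filter cassette, a flat box 100 (its x) by 64 (its y) by 16 (its z) mm, 120 g, white frame, blue pleated faces: a fresh one; origin at its centre, z normal to the flat faces; either face and either end may point anywhere. Starts lying flat on the table; may be absent.
- c4: filter cassette, a flat box 100 (its x) by 64 (its y) by 16 (its z) mm, 120 g, white frame, blue pleated faces: a fresh one; origin at its centre, z normal to the flat faces; either face and either end may point anywhere. Starts lying flat on the table; may be absent.
- s1: filter cassette, a flat box 100 (its x) by 64 (its y) by 16 (its z) mm, 120 g, orange frame, brown faces: a spent one; origin at its centre, z normal to the flat faces; either face and either end may point anywhere. Starts standing on its short end in one of the three right-hand rack slots; may be absent.
- s2: filter cassette, a flat box 100 (its x) by 64 (its y) by 16 (its z) mm, 120 g, orange frame, brown faces: a spent one; origin at its centre, z normal to the flat faces; either face and either end may point anywhere. Starts standing on its short end in one of the three right-hand rack slots; may be absent.
- s3: filter cassette, a flat box 100 (its x) by 64 (its y) by 16 (its z) mm, 120 g, orange frame, brown faces: a spent one; origin at its centre, z normal to the flat faces; either face and either end may point anywhere. Starts standing on its short end in one of the three right-hand rack slots; may be absent.
- bin: red open bin, loose, 180 (x) by 160 (y) by 45 (z) mm outside, walls and floor 4 to 5 mm; origin under its middle
- holder: fixed black upright holder for the probe: square tube 38 mm outside, 26 mm inside, rim 85 mm above the table, on an 80 mm square plate; origin under its middle
- probe: sampling probe, 120 g: yellow barrel 22 mm in diameter and 130 mm long with a steel nozzle 16 mm in diameter and 45 mm long below it; origin at the barrel's centre, z along the axis away from the nozzle. Starts upright in the holder, nozzle down, the barrel's centre about 118 mm above the table.
- can1: round black and white filter canister, 84 mm across, 42 high; bystander, origin under its middle
- can2: round black and white filter canister, 84 mm across, 42 high; bystander, origin under its middle
- can3: round black and white filter canister, 84 mm across, 42 high; bystander, origin under its middle
- spray: clear spray bottle, 228 mm high; bystander, origin under its middle
- mask: black rubber half mask, 110 mm across, 60 high; bystander, origin under its middle
- tub: jar 90 mm across, 120 high; bystander, origin under its middle
There are look-alikes about, which are no part of the job. What is shaped like the s1 but turquoise is not meant. Leave any turquoise look-alike of the c2 alone.

How it is judged:
By the outcome, as a careful person would: the job done as asked, in the order asked, and still so for the second after the job is handed in, with the robot touching nothing.
Of c1, c2, c3, c4 only 3 to 4 are there at a start; the rules pass over those that are not, and their reading is None.
Of s1, s2, s3 only 2 to 3 are there at a start; the rules pass over those that are not, and their reading is None.
At some moment in a run one of c1, c2, c3, c4, bin may be knocked a few centimetres aside while the robot is not near it.
It also fails if it takes over 210 s, if anything falls off the work surface, if the arm or the gripper's body presses on something with over 40 N, if the wrist force passes 120 N, or if a joint passes its speed limit or range.

## Working session

There is one attempt and no reset: what is moved stays moved. The work goes in short steps, Python scripts to look and compute and a tool call to move; the robot and the scene stay as the last step left them, time stands still between calls to the robot, and variables do not carry over. Pictures are saved under pics/ and viewed, at most 14 in all, crops included, and the job is handed in when it is done.

Besides the shell and the picture viewer there is one more tool, called after "Call:" as name(argument=value, ...), one argument or row to a line, values as JSON. drive_tool: Moves the arm, as the interface text tells. Its arguments: {"type":"object","properties":{"motion":{"type":"array"},"force":{"type":"number"}},"required":["motion"]}

```bash
ls; mkdir -p pics
python3 - <<'E'
from rig import robot, viewer
import cv2
o=robot.get_obs();print(o)
for n in("scene","top"):
    p=viewer.camera_params(n);print(n,p)
    cv2.imwrite(f"pics/{n}0.png",viewer.snapshot(n))
print(robot.finger_overhang)
E
```

```text
pics
{'time': 0.0, 'q': array([67.82717922, 30.77867663, -0.2535051 , 88.17147356,  0.15185815,
       61.15186505, -4.07850236]), 'joint_vel': array([ 0.11620819, -0.05168075, -0.02996604,  0.11746108,  0.00910944,
        0.21186258, -0.07549228]), 'effort': array([-2.36550350e-04, -5.83407140e+01,  1.04895327e+00, -2.59107721e+01,
        1.24728080e-02,  9.47919383e-03, -2.17946229e-05]), 'tool_pos': array([ 0.2047205 , -0.61626506,  0.24139461]), 'ee_rot': array([-1.79898795e+02,  1.03827396e-02,  1.83856302e+01]), 'contact_force': array([-0.70715827,  0.25081388,  0.27448962]), 'torque': array([0.02064092, 0.03449052, 0.02121504]), 'finger_force': 0.0, 'grip_width': 0.08501084002406004}
scene {'fx': 443.2190304992442, 'fy': 443.2190304992442, 'cx': 249.21625208232825, 'cy': 191.20705402305623, 'k1': -0.04765912010735057, 'origin': array([ 1.44169359, -0.67965536,  0.9523949 ]), 'rotation': array([53.20856251,  1.37434254, 52.68047835])}
top {'fx': 489.94831052453566, 'fy': 489.94831052453566, 'cx': 247.57956734023955, 'cy': 194.4605493665115, 'k1': 0.03793973514662074, 'origin': array([ 0.17400921, -0.03016804,  1.93866727]), 'rotation': array([ 10.29802718,   0.35027323, -91.53619388])}
0.011
```

Run:
```python
import cv2
for n in("scene","top"):
    i=cv2.imread(f"pics/{n}0.png");cv2.imwrite(f"pics/{n}0b.png",cv2.resize(i,(800,600),interpolation=cv2.INTER_CUBIC))
```

```text
(no output)
```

View pics/scene0b.png

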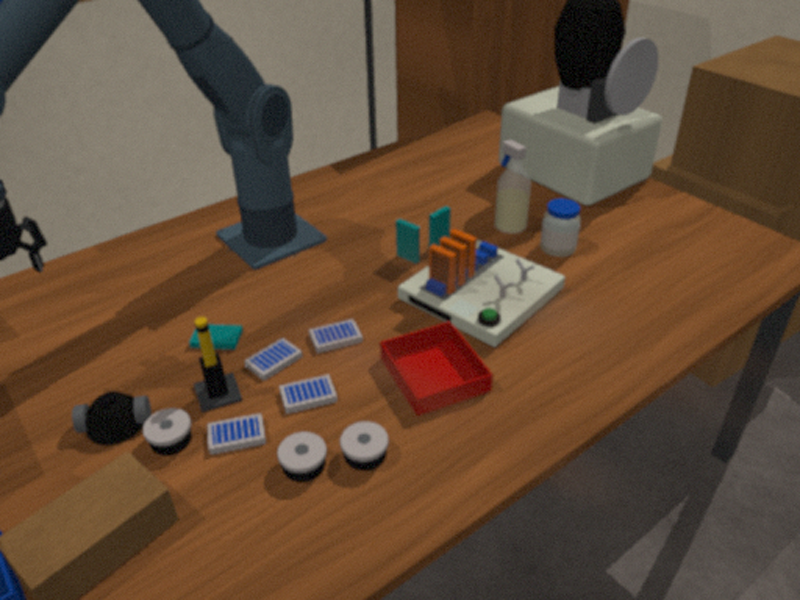

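View pics/top0b.png

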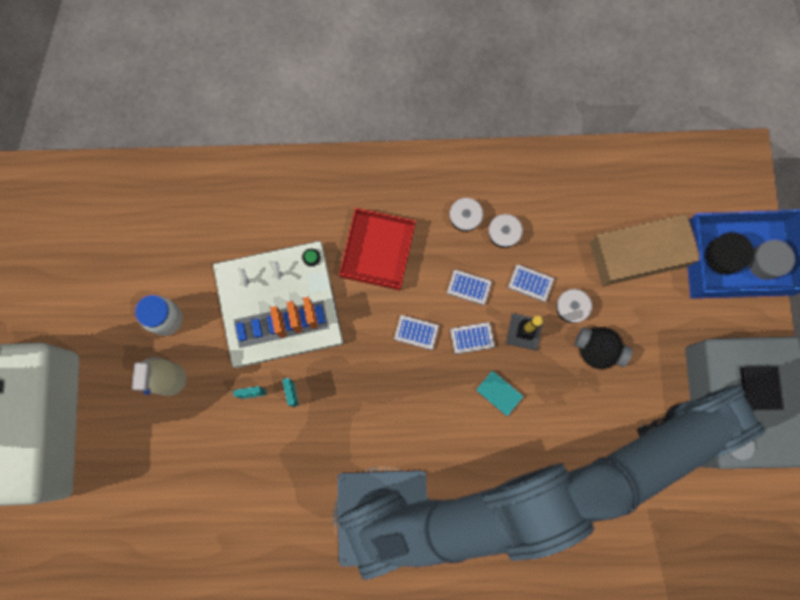

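The views show the tester on the left with orange cassettes in slots 1–3 and slots 4 and 5 empty. There are four fresh cassettes: at about (417,332), (473,337), (469,287) and (531,282) in the enlarged top view. The probe holder is at (525,330), the bin at (378,249), and the turquoise pieces are to be ignored. Next I'll measure.

```bash
cat > h.py <<'E'
import numpy as np, cv2
from scipy.spatial.transform import Rotation as R
from rig import robot, viewer
class Cam:
    def __init__(s,n):
        s.n=n;p=viewer.camera_params(n);s.p=p;s.o=np.array(p["origin"]);s.R=R.from_euler('xyz',p["rotation"],degrees=True).as_matrix()
        s.K=np.array([[p["fx"],0,p["cx"]],[0,p["fy"],p["cy"]],[0,0,1]]);s.d=np.array([p["k1"],0,0,0])
    def ray(s,uv):
        q=cv2.undistortPoints(np.array(uv,float).reshape(-1,1,2),s.K,s.d).reshape(-1,2)
        v=np.c_[q[:,0],-q[:,1],-np.ones(len(q))]@s.R.T
        return v/np.linalg.norm(v,axis=1)[:,None]
    def plane(s,uv,z):
        v=s.ray(uv);return s.o+v*((z-s.o[2])/v[:,2])[:,None]
    def proj(s,P):
        c=(np.atleast_2d(P)-s.o)@s.R;c=c*[1,-1,-1]
        return cv2.projectPoints(c.reshape(-1,1,3),np.zeros(3),np.zeros(3),s.K,s.d)[0].reshape(-1,2)
S,T=Cam("scene"),Cam("top")
def tri(us,ut):
    a,b=S.ray(us)[0],T.ray(ut)[0];w=S.o-T.o
    M=np.c_[a,-b];k=np.linalg.lstsq(M,-w,rcond=None)[0]
    p,q=S.o+k[0]*a,T.o+k[1]*b;return (p+q)/2,np.linalg.norm(p-q)
RNG=dict(blue=((105,120,60),(130,255,255)),orange=((5,150,110),(16,255,255)),red=((172,150,60),(180,255,255)),red2=((0,170,60),(4,255,255)),green=((45,100,40),(75,255,255)),yellow=((20,140,90),(33,255,255)),white=((20,0,120),(130,70,255)))
def blobs(im,col,amin=8):
    h=cv2.cvtColor(im,cv2.COLOR_BGR2HSV);m=cv2.inRange(h,*RNG[col])
    if col=="red": m|=cv2.inRange(h,*RNG["red2"])
    if col=="blue": m=cv2.morphologyEx(m,cv2.MORPH_CLOSE,np.ones((3,3)))
    n,l,st,ce=cv2.connectedComponentsWithStats(m)
    out=[]
    for i in range(1,n):
        if st[i,4]>=amin:
            c=cv2.findContours((l==i).astype(np.uint8),0,2)[0][0]
            out.append((ce[i],st[i,4],cv2.minAreaRect(c),c))
    return out
E
python3 - <<'E'
from h import *
np.set_printoptions(precision=3,suppress=True)
for n,C in(("scene",S),("top",T)):
    im=cv2.imread(f"pics/{n}0.png")
    for c in RNG:
        if c=="white":continue
        for ce,a,r,_ in blobs(im,c):
            if c in("red","orange") and a>5000: continue
            print(n,c,ce.round(1),a,np.round(r[1],1),round(r[2]),C.plane(ce,0.016)[0])
E
```

```text
scene blue [323.4 102.2] 17 [5. 3.] 90 [0.09  0.77  0.016]
scene blue [360.3 132.9] 211 [12. 19.] 90 [0.402 0.679 0.016]
scene blue [310.3 161.4] 133 [13. 12.] 90 [0.428 0.361 0.016]
scene blue [278.3 183.5] 76 [11.2  6.7] 27 [0.462 0.171 0.016]
scene blue [214.9 212. ] 100 [ 6.7 19.2] 74 [ 0.452 -0.097  0.016]
scene blue [174.4 227.1] 161 [ 8.8 21.9] 60 [ 0.433 -0.241  0.016]
scene blue [196.4 249.5] 194 [ 8.5 22.3] 76 [ 0.565 -0.24   0.016]
scene blue [150.5 275.1] 249 [10.7 26.6] 81 [ 0.572 -0.398  0.016]
scene blue [  4.4 372.4] 243 [13. 29.] 0 [ 0.634 -0.816  0.016]
scene orange [196.1 111. ] 10 [1.5 8.2] 68 [-0.226  0.25   0.016]
scene orange [ 91.2 147.4] 13 [1.6 6.3] 72 [-0.226 -0.264  0.016]
scene orange [ 82.4 150.4] 13 [1.6 8.9] 69 [-0.227 -0.302  0.016]
scene orange [336.6 157.6] 111 [ 7.9 22. ] 61 [0.473 0.459 0.016]
scene orange [290.3 155.4] 73 [16.6  4.8] 24 [0.347 0.33  0.016]
scene orange [284.  161.5] 87 [20.5  9.2] 45 [0.364 0.282 0.016]
scene orange [301.3 163.4] 9 [7. 1.] 90 [0.417 0.325 0.016]
scene orange [267.2 170.8] 32 [ 2.7 12.5] 63 [0.373 0.191 0.016]
sce
[... 1723 characters left out ...]
]
top blue [301.7 216. ] 166 [ 9.7 16.9] 81 [ 0.431 -0.239  0.016]
top orange [244.5 135.8] 12 [11.2  0.9] 13 [ 0.767 -0.022  0.016]
top orange [222.  151.5] 10 [0.7 9.2] 14 [0.703 0.071 0.016]
top orange [238.5 181.6] 38 [36.7  1.7] 11 [0.577 0.007 0.016]
top orange [197.8 199.6] 81 [17.7  4.9] 79 [0.508 0.171 0.016]
top orange [187.3 201.4] 81 [16.5  5.3] 79 [0.502 0.213 0.016]
top orange [177.  205.1] 81 [17.7  4.9] 76 [0.488 0.254 0.016]
top red [241.2 158.7] 1804 [40.8 45.1] 12 [ 0.671 -0.006  0.016]
top red2 [241.2 158.7] 1803 [40.8 45.1] 12 [ 0.671 -0.006  0.016]
top green [198.7 163.8] 61 [8. 8.] 90 [0.655 0.166 0.016]
top yellow [341.2 206.7] 68 [ 5.7 12.7] 45 [ 0.464 -0.397  0.016]
```

```bash
cat > m1.py <<'E'
from h import *
np.set_printoptions(precision=4,suppress=True)
s=cv2.imread("pics/scene0.png");t=cv2.imread("pics/top0.png")
def ori(c,C,z):
    m=np.zeros((384,512),np.uint8);cv2.drawContours(m,[c],-1,1,-1);v,u=np.nonzero(m)
    P=C.plane(np.c_[u,v],z)[:,:2];c0=P.mean(0);w,V=np.linalg.eigh(np.cov((P-c0).T))
    a=V[:,1];return c0,np.degrees(np.arctan2(a[1],a[0]))%180,4*np.sqrt(w*.75)
print("fresh top / scene")
for nm,i,C in(("T",t,T),("S",s,S)):
    for ce,a,r,c in blobs(i,"blue",70):
        p,y,sz=ori(c,C,.016)
        if 120<a<260 and p[1]<0 and p[0]>.3 and p[1]>-.5: print(nm,p,round(y,1),sz)
print("ribs z.064")
for ce,a,r,c in blobs(t,"blue",20):
    if 150<ce[0]<206: print(ce,T.plane(ce,.064)[0])
print("orange z.14")
for ce,a,r,c in blobs(t,"orange",60): print(ce,T.plane(ce,.14)[0],ori(c,T,.14)[1])
print("bin",)
for i,C in((t,T),(s,S)):
    b=max(blobs(i,"red"),key=lambda b:b[1]); print(C.plane(cv2.boxPoints(b[2]),.045)[:,:2])
print("button",tri([312.5,201.1],[198.7,163.8]))
for i,C,box in((t,T,(130,150,220,240)),(s,S,(250,150,365,222))):
    b=max([b for b in blobs(i,"white",300) if box[0]<b[0][0]<box[2] and box[1]<b[0][1]<box[3]],key=lambda b:b[1])
    hull=cv2.convexHull(b[3]);e=cv2.approxPolyDP(hull,5,True).reshape(-1,2);print("deck",b[1],e.tolist(),C.plane(e,.04)[:,:2])
yt=[b for b in blobs(t,"yellow")][0][3].reshape(-1,2);ys=[b for b in blobs(s,"yellow")]
print("yellow top px",yt.min(0),yt.max(0),[ (b[3].reshape(-1,2).min(0),b[3].reshape(-1,2).max(0)) for b in ys])
a=cv2.resize(t[150:240,130:220],None,fx=4.4,fy=4.4,interpolation=2);b=cv2.resize(s[130:220,250:370],(528,396),interpolation=2)
cc=np.zeros((400,800,3),np.uint8);cc[:396,:396]=a[:396,:396];cc[:396,400:800]=cv2.resize(s[135:221,270:356],(400,400))[:396]
cv2.imwrite("pics/crop1.png",cc)
p=np.zeros((400,800,3),np.uint8);p[:,:400]=cv2.resize(t[190:230,320:360],(400,400));p[:,400:]=cv2.resize(s[195:265,100:170],(400,400));cv2.imwrite("pics/crop2.png",p)
E
python3 m1.py
```

```text
fresh top / scene
T [ 0.5706 -0.3966] 69.0 [0.0377 0.0678]
T [ 0.5637 -0.2389] 71.8 [0.0395 0.0685]
T [ 0.4501 -0.0994] 71.8 [0.039  0.0683]
T [ 0.4313 -0.2393] 98.0 [0.0388 0.0671]
S [ 0.433 -0.241] 95.9 [0.0382 0.0679]
S [ 0.5649 -0.2399] 71.1 [0.0379 0.067 ]
S [ 0.5716 -0.3979] 63.9 [0.0408 0.0698]
ribs z.064
[204.5  200.76] [0.4946 0.1399 0.064 ]
[193.4444 203.3333] [0.4857 0.1829 0.064 ]
[183.12 205.44] [0.4786 0.2229 0.064 ]
[172.4615 207.5769] [0.4714 0.2642 0.064 ]
[163.8254 209.6825] [0.4641 0.2975 0.064 ]
[153.8448 211.7241] [0.4572 0.336  0.064 ]
orange z.14
[197.7778 199.5679] [0.4869 0.158  0.14  ] 12.022274745779981
[187.321  201.3827] [0.4811 0.197  0.14  ] 12.218389740372317
[177.0247 205.1358] [0.468  0.2353 0.14  ] 12.335543083547009
bin
[[ 0.5942  0.094 ]
 [ 0.7746  0.0535]
 [ 0.7348 -0.1058]
 [ 0.5556 -0.0629]]
[[ 0.5661 -0.07  ]
 [ 0.6116  0.1424]
 [ 0.8095  0.0218]
 [ 0.7609 -0.16  ]]
button (array([0.6454, 0.1619, 0.0521]), np.float64(0.0010085797681184218))
deck 3636 [[204, 155], [218, 219], [149, 234], [137, 169]] [[0.6843 0.142 ]
 [0.4251 0.0902]
 [0.374  0.3587]
 [0.6342 0.4087]]
deck 2197 [[360, 177], [318, 214], [255, 184], [272, 171], [319, 159]] [[0.6403 0.4007]
 [0.694  0.1398]
 [0.4371 0.0842]
 [0.4125 0.1821]
 [0.463  0.3714]]
yellow top px [336 202] [347 211] [(array([125, 203], dtype=int32), array([132, 209], dtype=int32)), (array([127, 212], dtype=int32), array([137, 233], dtype=int32))]
```

View pics/crop1.png

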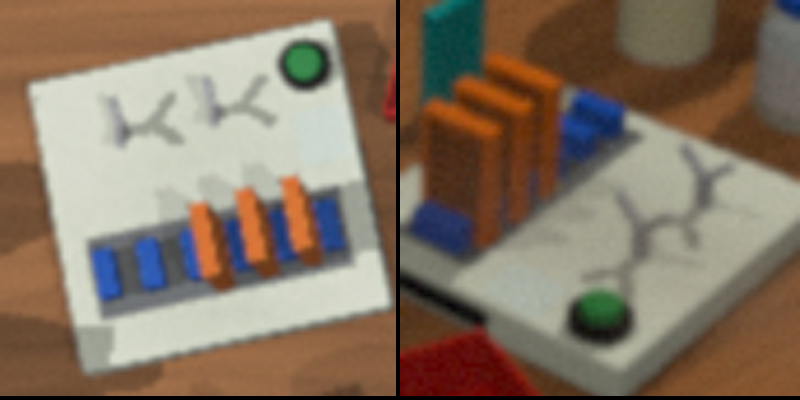

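View pics/crop2.png

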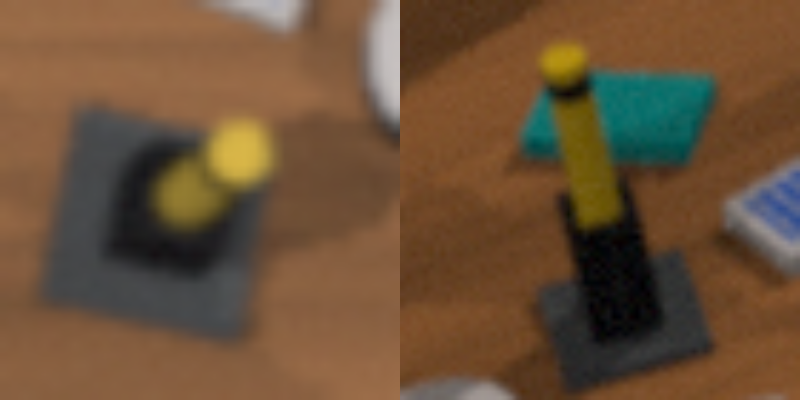

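The crops show the forks' V at about (116,120) and (207,100) on the left side and (641,225), (705,180) on the right. The probe cap is at (240,153) in the top crop and (565,62) in the scene crop. Next I'll triangulate these.

Run:
```python
from h import *
np.set_printoptions(precision=4,suppress=True)
t=lambda x,y:[130+x/4.4-.4,150+y/4.4-.4]; s=lambda x,y:[270+(x-400)*.215-.4,135+y*.215-.4]
f1=tri(s(641,228),t(207,100));f2=tri(s(706,183),t(116,120));print("forks",f1,f2)
cap=tri([128.5,205.5],[343.6,204.9]);print("cap",cap, T.plane([343.6,204.9],.183),S.plane([128.5,205.5],.183))
tube=[T.plane([320+16.5-.4,190+20-.4],.085)];print(tube)
# left rib top centres: scene crop (597,105),(577,135) 
print("rib6",tri(s(597,104),t(107,272)),"rib1",tri(s(440,215),t(332,223)))
u=np.array([-.187,.982]);
for k in range(5):
    P=np.r_[np.array([.4759,.238])+(k-2)*.04*u,.14];print(k+1,P,(T.proj(P)[0]-[130,150])*4.4,(S.proj(P)[0]-[270,135])/.215+[400,0])
# orange top centers measured
print([tri(s(*a),t(*b))[0] for a,b in(((465,117),(292,185)),((495,92),(246,195)),((525,67),(200,210)))])
print("bin",T.plane([241.2,158.7],.02))
```

```text
forks (array([0.6077, 0.2441, 0.0653]), np.float64(0.008754874719557588)) (array([0.5931, 0.3264, 0.0614]), np.float64(0.006849366528922107))
cap (array([ 0.4458, -0.3744,  0.1796]), np.float64(0.0011255821450629842)) [[ 0.4451 -0.3743  0.183 ]] [[ 0.4506 -0.3753  0.183 ]]
[array([[ 0.4429, -0.3639,  0.085 ]])]
rib6 (array([0.4589, 0.3364, 0.0612]), np.float64(0.0004863939922357331)) rib1 (array([0.4972, 0.1385, 0.0622]), np.float64(0.0014442589011917034))
1 [0.4909 0.1594 0.14  ] [296.5173 213.4807] [455.0562 111.6608]
2 [0.4834 0.1987 0.14  ] [250.1546 223.4656] [488.8304  89.172 ]
3 [0.4759 0.238  0.14  ] [203.6974 233.4698] [521.5581  67.3817]
4 [0.4684 0.2773 0.14  ] [157.1402 243.4944] [553.2837  46.2602]
5 [0.4609 0.3166 0.14  ] [110.4777 253.5405] [584.0497  25.7792]
[array([0.5113, 0.1579, 0.1494]), array([0.5027, 0.1956, 0.1517]), array([0.4911, 0.2347, 0.1523])]
bin [[ 0.6701 -0.006   0.02  ]]
```

Call:
drive_tool(
  motion=[
    [0,0,-3,0,0,0,-1],
    [0,0,-3,0,0,0,-1],
    [0,0,-3,0,0,0,-1],
    [0,0,-3,0,0,0,-1],
    [0,0,-3,0,0,0,-1],
    [0,0,-3,0,0,0,-1],
    [0,0,-3,0,0,0,-1],
    [0,0,-3,0,0,0,-1],
    [0,0,-3,0,0,0,-1],
    [0,0,-3,0,0,0,-1],
  ],
)

```text
time: 0.93
tool_pos: [0.2049, -0.6168, 0.2722]
ee_rot: [-180.0, 0.0, 18.4]
contact_force: [-0.2, -0.3, -0.1]
grip_width: 0.0857
finger_force: 0.0
```

```bash
cat > go.py <<'E'
# usage: go.py "x y z yaw lean" ... : chain of tool poses (m, deg) -> shift cm + rotvec rad in tool axes from previous pose
import sys
from h import *
def pose(a): return np.array(a[:3]),R.from_euler('z',a[3],degrees=True)*R.from_euler('x',180,degrees=True)*R.from_euler('y',a[4],degrees=True)
def plan(wps,start=None):
    o=robot.get_obs()
    p,r=(np.array(o["tool_pos"]),R.from_euler('xyz',o["ee_rot"],degrees=True)) if start is None else pose(start)
    for w in wps:
        q,s=pose(w);d=r.inv().apply(q-p)*100;v=(r.inv()*s).as_rotvec()
        print(w,'->',np.round(d,2).tolist(),np.round(v,3).tolist(), f"rows {np.linalg.norm(d)/4.17:.1f} {np.degrees(np.linalg.norm(v))/7.16:.1f}")
        p,r=q,s
if __name__=="__main__": plan([list(map(float,a.split())) for a in sys.argv[1:]])
E
python3 go.py ".5 -.25 .3 60 0" ".4915 .159 .25 100.7 0" ".4915 .159 .115 100.7 0" ".4915 .159 .27 100.7 0" ".66 .05 .27 77.4 40"
```

```text
[0.5, -0.25, 0.3, 60.0, 0.0] -> [39.57, -25.5, -2.78] [-0.0, -0.0, -0.726] rows 11.3 5.8
[0.4915, 0.159, 0.25, 100.7, 0.0] -> [35.0, -21.19, 5.0] [-0.0, 0.0, -0.71] rows 9.9 5.7
[0.4915, 0.159, 0.115, 100.7, 0.0] -> [0.0, -0.0, 13.5] [0.0, 0.0, 0.0] rows 3.2 0.0
[0.4915, 0.159, 0.27, 100.7, 0.0] -> [0.0, 0.0, -15.5] [0.0, 0.0, 0.0] rows 3.7 0.0
[0.66, 0.05, 0.27, 77.4, 40.0] -> [-13.84, 14.53, 0.0] [-0.142, 0.688, 0.39] rows 4.8 6.4
```

Call:
drive_tool(
  motion=[
    [39.6,-25.5,-2.8,0,0,-0.726,-1],
    [39.6,-25.5,-2.8,0,0,-0.726,-1],
    [39.6,-25.5,-2.8,0,0,-0.726,-1],
    [39.6,-25.5,-2.8,0,0,-0.726,-1],
    [39.6,-25.5,-2.8,0,0,-0.726,-1],
    [39.6,-25.5,-2.8,0,0,-0.726,-1],
    [39.6,-25.5,-2.8,0,0,-0.726,-1],
    [39.6,-25.5,-2.8,0,0,-0.726,-1],
    [39.6,-25.5,-2.8,0,0,-0.726,-1],
    [39.6,-25.5,-2.8,0,0,-0.726,-1],
  ],
)

```text
time: 1.77
tool_pos: [0.4667, -0.2913, 0.2974]
ee_rot: [180.0, 0.0, 60.0]
contact_force: [1.1, -0.7, -0.2]
grip_width: 0.0857
finger_force: 0.0
```

```bash
python3 go.py ".4915 .159 .25 100.7 0" ".4915 .159 .115 100.7 0"; python3 -c "
from rig import robot;o=robot.get_obs();print(o['q'],o['ee_rot'])"
```

```text
[0.4915, 0.159, 0.25, 100.7, 0.0] -> [40.22, -20.4, 4.72] [0.0, 0.0, -0.711] rows 10.9 5.7
[0.4915, 0.159, 0.115, 100.7, 0.0] -> [0.0, -0.0, 13.5] [0.0, 0.0, 0.0] rows 3.2 0.0
[ 41.5343992   18.77990172 -17.90974052  99.15612028   6.39670348
  63.02644787  -8.42800012] [1.79965810e+02 1.35554364e-02 5.99580839e+01]
```

Call:
drive_tool(
  motion=[
    [20,-10.2,2.4,0,0,-0.35,-1],
    [40.2,-20.4,4.7,0,0,-0.711,-1],
    [40.2,-20.4,4.7,0,0,-0.711,-1],
    [40.2,-20.4,4.7,0,0,-0.711,-1],
    [40.2,-20.4,4.7,0,0,-0.711,-1],
    [40.2,-20.4,4.7,0,0,-0.711,-1],
    [40.2,-20.4,4.7,0,0,-0.711,-1],
    [40.2,-20.4,4.7,0,0,-0.711,-1],
    [40.2,-20.4,4.7,0,0,-0.711,-1],
    [40.2,-20.4,4.7,0,0,-0.711,-1],
  ],
)

```text
time: 2.6
tool_pos: [0.4882, 0.1227, 0.2539]
ee_rot: [180.0, 0.0, 100.7]
contact_force: [0.9, -0.4, -0.3]
grip_width: 0.0852
finger_force: 0.0
```

Call:
drive_tool(
  motion=[
    [0,0,0,0,0,0,-1],
    [0,0,0,0,0,0,-1],
    [0,0,0,0,0,0,-1],
    [0,0,0,0,0,0,-1],
    [0,0,0,0,0,0,-1],
    [0,0,0,0,0,0,-1],
    [0,0,0,0,0,0,-1],
    [0,0,0,0,0,0,-1],
    [0,0,0,0,0,0,-1],
    [0,0,0,0,0,0,-1],
  ],
)

```text
time: 3.43
tool_pos: [0.4883, 0.1208, 0.2538]
ee_rot: [180.0, 0.0, 100.7]
contact_force: [0.2, -0.7, 0.9]
grip_width: 0.0857
finger_force: 0.0
```

```bash
python3 go.py ".4915 .159 .115 100.7 0"; python3 -c "
from rig import robot,viewer;import cv2,numpy as np;o=robot.get_obs();print(o['q'],o['tool_pos'])
t=viewer.snapshot('top');s=viewer.snapshot('scene');cc=np.zeros((400,800,3),np.uint8);cc[:,:400]=cv2.resize(t[140:240,130:230],(400,400));cc[:,400:]=cv2.resize(s[90:220,240:370],(400,400));cv2.imwrite('pics/a.png',cc)"
```

```text
[0.4915, 0.159, 0.115, 100.7, 0.0] -> [3.7, 1.02, 13.88] [0.0, 0.0, 0.0] rows 3.5 0.0
[ 10.83109792  19.39194693 -36.27592549 107.74821081  13.53076198
  57.14573626 -20.59815794] [0.48833943 0.12080001 0.25383559]
```

View pics/a.png

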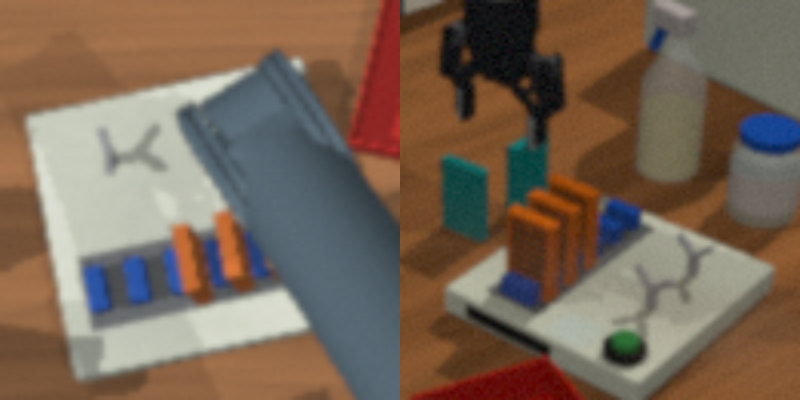

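The gripper hangs over the near right of the rack and nothing has moved. I'll grasp s1 next.

Call:
drive_tool(
  motion=[
    [3.7,1.0,0,0,0,0,-1],
    [3.7,1.0,0,0,0,0,-1],
    [3.7,1.0,3,0,0,0,-1],
    [3.7,1.0,6,0,0,0,-1],
    [3.7,1.0,9,0,0,0,-1],
    [3.7,1.0,12,0,0,0,-1],
    [3.7,1.0,13.9,0,0,0,-1],
    [3.7,1.0,13.9,0,0,0,-1],
    [3.7,1.0,13.9,0,0,0,-1],
    [3.7,1.0,13.9,0,0,0,-1],
  ],
)

```text
time: 4.37
tool_pos: [0.4921, 0.1598, 0.116]
ee_rot: [179.9, -0.0, 100.7]
contact_force: [0.2, -0.2, 1.1]
grip_width: 0.0857
finger_force: 0.0
```

Call:
drive_tool(
  motion=[
    [0,0,0,0,0,0,1],
    [0,0,0,0,0,0,1],
    [0,0,0,0,0,0,1],
    [0,0,0,0,0,0,1],
    [0,0,0,0,0,0,1],
    [0,0,0,0,0,0,1],
    [0,0,0,0,0,0,1],
    [0,0,0,0,0,0,1],
    [0,0,0,0,0,0,1],
    [0,0,0,0,0,0,1],
  ],
  force=30,
)

```text
time: 5.2
tool_pos: [0.4925, 0.1596, 0.1164]
ee_rot: [179.8, -0.0, 100.7]
contact_force: [-0.8, 0.4, 5.4]
grip_width: 0.0634
finger_force: 32.6
```

Run:
```python
from go import *
o=robot.get_obs();print(o['q'],o['tool_pos'],o['contact_force'])
c=np.array([.67,-.006]);bx=np.array([np.cos(np.radians(-12.6)),np.sin(np.radians(-12.6))]);by=np.array([-bx[1],bx[0]])
p=c-.04*bx+.0*by
plan([[.4915,.159,.27,100.7,0],[*p,.27,77.4,40],[*p,.10,77.4,40],[*p,.27,77.4,0],[.484,.199,.25,100.7,0],[.484,.199,.115,100.7,0]])
```

```text
[  1.49587189  32.00702677 -31.20155437 112.10988011  24.19090648
  42.18643434 -33.34847282] [0.49253185 0.15963575 0.11644805] [-0.82009331  0.42068966  5.42065699]
[0.4915, 0.159, 0.27, 100.7, 0] -> [-0.04, -0.07, -15.36] [0.003, -0.0, 0.0] rows 3.7 0.0
[np.float64(0.6309633295224502), np.float64(0.0027257296558617014), 0.27, 77.4, 40] -> [-17.95, 10.8, 0.0] [-0.142, 0.688, 0.39] rows 5.0 6.4
[np.float64(0.6309633295224502), np.float64(0.0027257296558617014), 0.1, 77.4, 40] -> [-10.93, -0.0, 13.02] [0.0, 0.0, 0.0] rows 4.1 0.0
[np.float64(0.6309633295224502), np.float64(0.0027257296558617014), 0.27, 77.4, 0] -> [10.93, 0.0, -13.02] [0.0, -0.698, -0.0] rows 4.1 5.6
[0.484, 0.199, 0.25, 100.7, 0] -> [15.95, -18.62, 2.0] [-0.0, 0.0, -0.407] rows 5.9 3.3
[0.484, 0.199, 0.115, 100.7, 0] -> [0.0, -0.0, 13.5] [0.0, 0.0, 0.0] rows 3.2 0.0
```

Call:
drive_tool(
  motion=[
    [0,0,-2,0,0,0,1],
    [0,0,-5,0,0,0,1],
    [0,0,-8,0,0,0,1],
    [0,0,-12,0,0,0,1],
    [0,0,-15.4,0,0,0,1],
    [0,0,-15.4,0,0,0,1],
    [0,0,-15.4,0,0,0,1],
    [0,0,-15.4,0,0,0,1],
    [0,0,-15.4,0,0,0,1],
    [0,0,-15.4,0,0,0,1],
  ],
)

```text
time: 6.03
tool_pos: [0.4904, 0.1587, 0.2674]
ee_rot: [-179.8, 0.0, 100.7]
contact_force: [0.9, -0.1, -2.7]
grip_width: 0.0635
finger_force: 34.4
```

Call:
drive_tool(
  motion=[
    [-3,1.8,0,-0.024,0.115,0.065,1],
    [-6,3.6,0,-0.048,0.23,0.13,1],
    [-9,5.4,0,-0.071,0.344,0.195,1],
    [-12,7.2,0,-0.095,0.46,0.26,1],
    [-15,9,0,-0.118,0.57,0.325,1],
    [-18,10.8,0,-0.142,0.688,0.39,1],
    [-18,10.8,0,-0.142,0.688,0.39,1],
    [-18,10.8,0,-0.142,0.688,0.39,1],
    [-18,10.8,0,-0.142,0.688,0.39,1],
    [-18,10.8,0,-0.142,0.688,0.39,1],
  ],
)

```text
time: 6.87
tool_pos: [0.6301, 0.0049, 0.269]
ee_rot: [-180.0, -40.0, 77.6]
contact_force: [-0.2, -0.3, -0.5]
grip_width: 0.0633
finger_force: 34.4
```

Run:
```python
from go import *
o=robot.get_obs();print(o['q'],o['tool_pos'],o['ee_rot'],o['grip_width'])
p=[.631,.003]
plan([[*p,.085,77.4,40]])
t=viewer.snapshot('top');b=max(blobs(t,"red"),key=lambda b:b[1]);print(b[0],b[1],T.plane(b[0],.02))
cc=np.zeros((400,800,3),np.uint8);cc[:,:400]=cv2.resize(t[120:240,140:260],(400,400));cc[:,400:]=cv2.resize(viewer.snapshot('scene')[130:270,220:360],(400,400));cv2.imwrite('pics/b.png',cc)
```

```text
[ 43.49897961  37.33830764 -42.11458695  93.74715003 -19.42694316
  55.30727652   7.01498614] [0.63012074 0.00486798 0.26899643] [-179.9759867   -39.98086408   77.63560411] 0.06326175756955174
[0.631, 0.003, 0.085, 77.4, 40] -> [-11.95, 0.13, 13.99] [-0.003, 0.0, 0.003] rows 4.4 0.0
[239.01880878 172.71003135] 638 [[0.6124522  0.00417256 0.02      ]]
```

View pics/b.png

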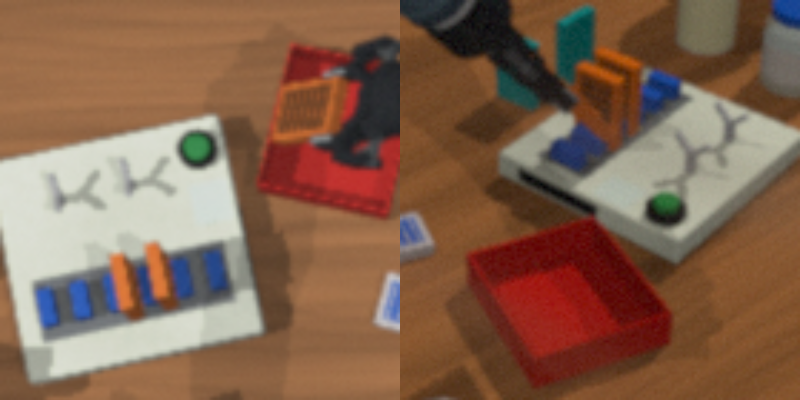

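The held cassette leans left over the bin as planned. I'll lower it and release.

Call:
drive_tool(
  motion=[
    [-3,0,3.5,0,0,0,1],
    [-6,0,7,0,0,0,1],
    [-9,0,10.5,0,0,0,1],
    [-10.5,0,12.2,0,0,0,1],
    [-12,0.1,14,0,0,0,1],
    [-12,0.1,14,0,0,0,1],
    [-12,0.1,14,0,0,0,1],
    [-12,0.1,14,0,0,0,-1],
    [-12,0.1,14,0,0,0,-1],
    [-12,0.1,14,0,0,0,-1],
  ],
)

```text
time: 7.8
tool_pos: [0.6328, 0.0004, 0.0869]
ee_rot: [179.7, -40.0, 77.6]
contact_force: [-0.9, -0.4, 0.1]
grip_width: 0.0858
finger_force: 0.0
```

Call:
drive_tool(
  motion=[
    [0,0,0,0,0,0,-1],
    [0,0,0,0,0,0,-1],
    [2.5,0,-3,0,0,0,-1],
    [5,0,-6,0,-0.1,0,-1],
    [7.5,0,-9,0,-0.2,0,-1],
    [12,0,-14,0,-0.4,0,-1],
    [12,0,-14,0,-0.6,0,-1],
    [12,0,-14,0,-0.698,0,-1],
    [12,0,-14,0,-0.698,0,-1],
    [12,0,-14,0,-0.698,0,-1],
  ],
)

```text
time: 8.63
tool_pos: [0.6325, 0.0118, 0.2714]
ee_rot: [179.8, 0.0, 78.1]
contact_force: [-0.4, 3.4, -0.3]
grip_width: 0.0854
finger_force: 0.0
```

```bash
python3 go.py ".4845 .199 .25 100.7 0" ".4845 .199 .115 100.7 0"
```

```text
[0.4845, 0.199, 0.25, 100.7, 0.0] -> [15.28, -18.34, 2.06] [0.004, 0.001, -0.394] rows 5.7 3.1
[0.4845, 0.199, 0.115, 100.7, 0.0] -> [0.0, -0.0, 13.5] [0.0, 0.0, 0.0] rows 3.2 0.0
```

Call:
drive_tool(
  motion=[
    [3,-3.6,0.4,0,0,-0.08,-1],
    [6,-7.2,0.8,0,0,-0.16,-1],
    [9,-10.8,1.2,0,0,-0.24,-1],
    [12,-14.4,1.6,0,0,-0.32,-1],
    [15.3,-18.3,2.1,0.004,0,-0.394,-1],
    [15.3,-18.3,2.1,0.004,0,-0.394,-1],
    [15.3,-18.3,2.1,0.004,0,-0.394,-1],
    [15.3,-18.3,2.1,0.004,0,-0.394,-1],
    [15.3,-18.3,2.1,0.004,0,-0.394,-1],
    [15.3,-18.3,2.1,0.004,0,-0.394,-1],
  ],
)

```text
time: 9.47
tool_pos: [0.4875, 0.1899, 0.2477]
ee_rot: [-179.8, -0.0, 99.8]
contact_force: [-0.1, 0.1, -0.3]
grip_width: 0.0849
finger_force: 0.0
```

Call:
drive_tool(
  motion=[
    [0,0,3,0,0,0,-1],
    [0,0,6,0,0,0,-1],
    [0,0,9,0,0,0,-1],
    [0,0,11,0,0,0,-1],
    [0,0,13.5,0,0,0,-1],
    [0,0,13.5,0,0,0,-1],
    [0,0,13.5,0,0,0,1],
    [0,0,13.5,0,0,0,1],
    [0,0,13.5,0,0,0,1],
    [0,0,13.5,0,0,0,1],
  ],
)

```text
time: 10.3
tool_pos: [0.4871, 0.1915, 0.1141]
ee_rot: [-179.9, -0.1, 100.0]
contact_force: [1.2, -0.8, 2.3]
grip_width: 0.0634
finger_force: 33.4
```

Call:
drive_tool(
  motion=[
    [0,0,0,0,0,0,1],
    [0,0,0,0,0,0,1],
    [0,0,-2,0,0,0,1],
    [0,0,-5,0,0,0,1],
    [0,0,-8,0,0,0,1],
    [0,0,-12,0,0,0,1],
    [0,0,-15.5,0,0,0,1],
    [0,0,-15.5,0,0,0,1],
    [0,0,-15.5,0,0,0,1],
    [0,0,-15.5,0,0,0,1],
  ],
)

```text
time: 11.13
tool_pos: [0.4861, 0.1909, 0.2671]
ee_rot: [-179.7, 0.0, 100.0]
contact_force: [-0.0, 0.5, -1.8]
grip_width: 0.0636
finger_force: 34.0
```

Run:
```python
from go import *
o=robot.get_obs();print(o['q'])
plan([[.709,-.015,.27,77.4,40],[.709,-.015,.088,77.4,40]])
t=viewer.snapshot('top');s=viewer.snapshot('scene')
for i,C in((t,T),(s,S)):
    b=max(blobs(i,"red"),key=lambda b:b[1]);print(b[0],b[1],C.plane(cv2.boxPoints(b[2]),.045)[:,:2].tolist())
cc=np.zeros((400,800,3),np.uint8);cc[:,:400]=cv2.resize(t[120:240,140:260],(400,400));cc[:,400:]=cv2.resize(s[130:270,220:360],(400,400));cv2.imwrite('pics/c.png',cc)
```

```text
[ -0.96194623  19.72902483 -31.34641617 104.27825966  11.65210202
  59.48621971 -26.8357104 ]
[0.709, -0.015, 0.27, 77.4, 40] -> [-24.14, 18.39, -0.38] [-0.142, 0.69, 0.376] rows 7.3 6.4
[0.709, -0.015, 0.088, 77.4, 40] -> [-11.7, -0.0, 13.94] [0.0, 0.0, 0.0] rows 4.4 0.0
[236.25644805 156.88577745] 1357 [[0.5903723208513068, 0.11323776323624447], [0.7714566365750205, 0.0701889072202029], [0.7296392810522442, -0.08711975740580638], [0.5498719286365934, -0.04172213771379665]]
[285.3852459  231.66120219] 1830 [[0.5607757229495657, -0.05171541919002487], [0.606182666766398, 0.1634553047286036], [0.8045914454285136, 0.04050203733691937], [0.7559290414266949, -0.14363775681237367]]
```

View pics/c.png

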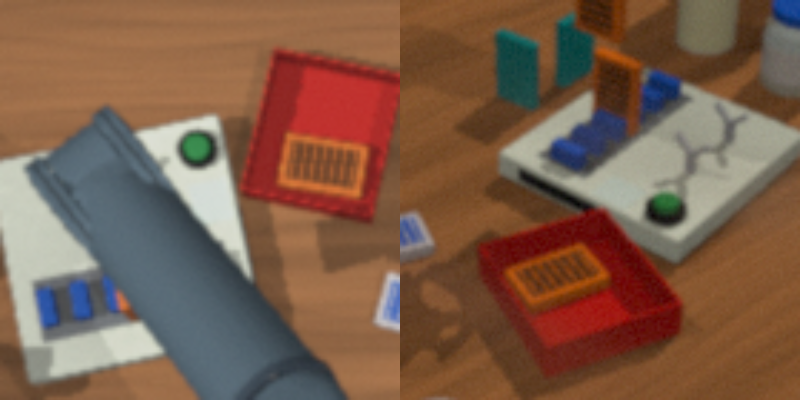

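```bash
python3 go.py ".702 -.003 .27 77.4 40" ".702 -.003 .088 77.4 40" ".702 -.003 .27 77.4 0" ".4765 .238 .25 100.7 0"
```

```text
[0.702, -0.003, 0.27, 77.4, 40.0] -> [-22.83, 17.95, -0.51] [-0.144, 0.69, 0.376] rows 7.0 6.4
[0.702, -0.003, 0.088, 77.4, 40.0] -> [-11.7, -0.0, 13.94] [0.0, 0.0, 0.0] rows 4.4 0.0
[0.702, -0.003, 0.27, 77.4, 0.0] -> [11.7, 0.0, -13.94] [0.0, -0.698, -0.0] rows 4.4 5.6
[0.4765, 0.238, 0.25, 100.7, 0.0] -> [18.6, -27.26, 2.0] [-0.0, 0.0, -0.407] rows 7.9 3.3
```

Call:
drive_tool(
  motion=[
    [-4,3,0,-0.024,0.115,0.063,1],
    [-8,6,0,-0.048,0.23,0.125,1],
    [-12,9,0,-0.071,0.345,0.188,1],
    [-16,12,0,-0.095,0.46,0.25,1],
    [-20,15,0,-0.118,0.575,0.313,1],
    [-22.8,18,-0.5,-0.144,0.69,0.376,1],
    [-22.8,18,-0.5,-0.144,0.69,0.376,1],
    [-22.8,18,-0.5,-0.144,0.69,0.376,1],
    [-22.8,18,-0.5,-0.144,0.69,0.376,1],
    [-22.8,18,-0.5,-0.144,0.69,0.376,1],
  ],
)

```text
time: 12.07
tool_pos: [0.7024, -0.0009, 0.2702]
ee_rot: [-179.9, -40.1, 77.4]
contact_force: [-0.6, 1.0, -0.6]
grip_width: 0.0636
finger_force: 34.1
```

```bash
python3 go.py ".702 -.003 .088 77.4 40"
```

```text
[0.702, -0.003, 0.088, 77.4, 40.0] -> [-11.9, 0.02, 13.79] [-0.001, -0.002, 0.0] rows 4.4 0.0
```

Call:
drive_tool(
  motion=[
    [-3,0,3.5,0,0,0,1],
    [-6,0,7,0,0,0,1],
    [-9,0,10.5,0,0,0,1],
    [-10.5,0,12.2,0,0,0,1],
    [-11.9,0,13.8,0,0,0,1],
    [-11.9,0,13.8,0,0,0,1],
    [-11.9,0,13.8,0,0,0,1],
    [-11.9,0,13.8,0,0,0,-1],
    [-11.9,0,13.8,0,0,0,-1],
    [-11.9,0,13.8,0,0,0,-1],
  ],
)

```text
time: 12.9
tool_pos: [0.7048, -0.0039, 0.0925]
ee_rot: [179.5, -40.1, 77.7]
contact_force: [0.7, -0.7, 0.3]
grip_width: 0.0853
finger_force: 0.0
```

Call:
drive_tool(
  motion=[
    [0,0,0,0,0,0,-1],
    [0,0,0,0,0,0,-1],
    [2.5,0,-3,0,0,0,-1],
    [5,0,-6,0,-0.1,0,-1],
    [7.5,0,-9,0,-0.2,0,-1],
    [12,0,-14,0,-0.4,0,-1],
    [12,0,-14,0,-0.6,0,-1],
    [12,0,-14,0,-0.698,0,-1],
    [12,0,-14,0,-0.698,0,-1],
    [12,0,-14,0,-0.698,0,-1],
  ],
)

```text
time: 13.73
tool_pos: [0.704, 0.008, 0.2765]
ee_rot: [179.7, -0.1, 78.1]
contact_force: [-0.0, 2.0, -0.4]
grip_width: 0.0857
finger_force: 0.0
```

Call:
drive_tool(
  motion=[
    [3.7,-5.4,0.4,0,0,-0.08,-1],
    [7.4,-10.9,0.8,0,0,-0.16,-1],
    [11.2,-16.4,1.2,0,0,-0.24,-1],
    [14.9,-21.8,1.6,0,0,-0.32,-1],
    [18.6,-27.3,2.1,0,0,-0.4,-1],
    [18.6,-27.3,2.1,0,0,-0.4,-1],
    [18.6,-27.3,2.1,0,0,-0.4,-1],
    [18.6,-27.3,2.1,0,0,-0.4,-1],
    [18.6,-27.3,2.1,0,0,-0.4,-1],
    [18.6,-27.3,2.1,0,0,-0.4,-1],
  ],
)

```text
time: 14.57
tool_pos: [0.4757, 0.2407, 0.2529]
ee_rot: [179.9, -0.1, 100.6]
contact_force: [1.4, -1.0, -0.3]
grip_width: 0.0849
finger_force: 0.0
```

```bash
python3 go.py ".4765 .238 .115 100.7 0"
```

```text
[0.4765, 0.238, 0.115, 100.7, 0.0] -> [-0.31, 0.0, 13.79] [0.002, -0.002, -0.002] rows 3.3 0.0
```

Call:
drive_tool(
  motion=[
    [-0.3,0,3,0,0,0,-1],
    [-0.3,0,6,0,0,0,-1],
    [-0.3,0,9,0,0,0,-1],
    [-0.3,0,11,0,0,0,-1],
    [-0.3,0,13.8,0,0,0,-1],
    [-0.3,0,13.8,0,0,0,-1],
    [-0.3,0,13.8,0,0,0,1],
    [-0.3,0,13.8,0,0,0,1],
    [-0.3,0,13.8,0,0,0,1],
    [-0.3,0,13.8,0,0,0,1],
  ],
)

```text
time: 15.4
tool_pos: [0.4796, 0.2361, 0.1162]
ee_rot: [179.7, -0.1, 100.3]
contact_force: [-0.4, 0.5, -0.8]
grip_width: 0.0637
finger_force: 34.3
```

Call:
drive_tool(
  motion=[
    [0,0,0,0,0,0,1],
    [0,0,0,0,0,0,1],
    [0,0,-2,0,0,0,1],
    [0,0,-5,0,0,0,1],
    [0,0,-8,0,0,0,1],
    [0,0,-12,0,0,0,1],
    [0,0,-15.5,0,0,0,1],
    [0,0,-15.5,0,0,0,1],
    [0,0,-15.5,0,0,0,1],
    [0,0,-15.5,0,0,0,1],
  ],
)

```text
time: 16.23
tool_pos: [0.4777, 0.2353, 0.2692]
ee_rot: [179.9, 0.0, 100.3]
contact_force: [-0.5, -0.3, -1.2]
grip_width: 0.0635
finger_force: 34.4
```

Run:
```python
from go import *
plan([[.664,.01,.27,77.4,40],[.664,.01,.1,77.4,40]])
t=viewer.snapshot('top');s=viewer.snapshot('scene')
for i,C in((t,T),(s,S)):
    b=max(blobs(i,"red"),key=lambda b:b[1]);print(b[0],b[1],C.plane(cv2.boxPoints(b[2]),.045)[:,:2].tolist())
cc=np.zeros((400,800,3),np.uint8);cc[:,:400]=cv2.resize(t[120:240,140:260],(400,400));cc[:,400:]=cv2.resize(s[130:270,220:360],(400,400));cv2.imwrite('pics/d.png',cc)
```

```text
[0.664, 0.01, 0.27, 77.4, 40] -> [-25.5, 14.31, -0.05] [-0.137, 0.688, 0.384] rows 7.0 6.4
[0.664, 0.01, 0.1, 77.4, 40] -> [-10.93, -0.0, 13.02] [0.0, 0.0, 0.0] rows 4.1 0.0
[233.4392936  160.02869757] 906 [[0.5904686384339423, 0.11324952653306479], [0.7717821220932483, 0.06951872576460123], [0.729571923079567, -0.08710064862166922], [0.5495894543315328, -0.04103292251181777]]
[286.16077866 228.56092286] 1387 [[0.5595554686527624, -0.05116538169957374], [0.6047154202030923, 0.16424662580871618], [0.804365959058095, 0.04066891849718279], [0.7558746663861085, -0.1435179409291616]]
```

View pics/d.png

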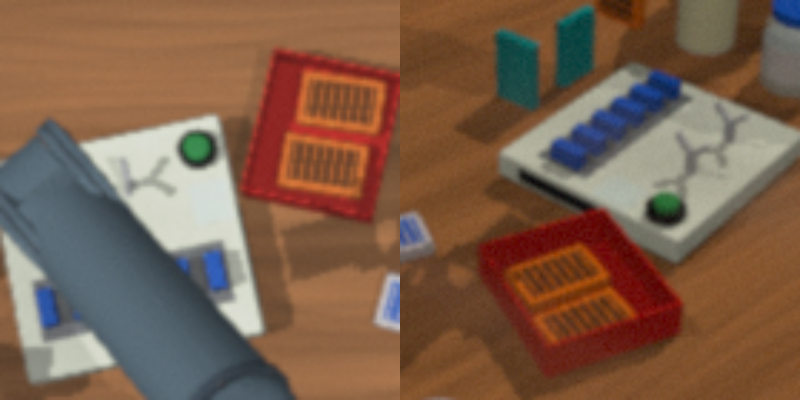

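Both spent cassettes lie flat in the bin and the bin hasn't moved. The third goes on top.

Call:
drive_tool(
  motion=[
    [-4.3,2.4,0,-0.023,0.115,0.064,1],
    [-8.5,4.8,0,-0.046,0.23,0.128,1],
    [-12.8,7.2,0,-0.068,0.345,0.192,1],
    [-17,9.6,0,-0.091,0.46,0.256,1],
    [-21.3,12,0,-0.114,0.575,0.32,1],
    [-25.5,14.3,0,-0.137,0.688,0.384,1],
    [-25.5,14.3,0,-0.137,0.688,0.384,1],
    [-25.5,14.3,0,-0.137,0.688,0.384,1],
    [-25.5,14.3,0,-0.137,0.688,0.384,1],
    [-25.5,14.3,0,-0.137,0.688,0.384,1],
  ],
)

```text
time: 17.17
tool_pos: [0.6636, 0.0111, 0.2684]
ee_rot: [-179.8, -40.1, 77.3]
contact_force: [-0.0, 0.6, -0.3]
grip_width: 0.064
finger_force: 34.3
```

Call:
drive_tool(
  motion=[
    [-3,0,3.5,0,0,0,1],
    [-6,0,7,0,0,0,1],
    [-8,0,9.5,0,0,0,1],
    [-9.5,0,11.3,0,0,0,1],
    [-10.6,0,12.6,0,0,0,1],
    [-10.6,0,12.6,0,0,0,1],
    [-10.6,0,12.6,0,0,0,1],
    [-10.6,0,12.6,0,0,0,-1],
    [-10.6,0,12.6,0,0,0,-1],
    [-10.6,0,12.6,0,0,0,-1],
  ],
)

```text
time: 18.0
tool_pos: [0.6654, 0.0106, 0.1073]
ee_rot: [179.8, -40.0, 77.6]
contact_force: [-0.8, 0.4, -0.6]
grip_width: 0.0852
finger_force: 0.0
```

Call:
drive_tool(
  motion=[
    [0,0,0,0,0,0,-1],
    [0,0,0,0,0,0,-1],
    [2.5,0,-3,0,0,0,-1],
    [5,0,-6,0,-0.1,0,-1],
    [7.5,0,-9,0,-0.2,0,-1],
    [11,0,-13,0,-0.4,0,-1],
    [11,0,-13,0,-0.6,0,-1],
    [11,0,-13,0,-0.698,0,-1],
    [11,0,-13,0,-0.698,0,-1],
    [11,0,-13,0,-0.698,0,-1],
  ],
)

```text
time: 18.83
tool_pos: [0.6651, 0.0207, 0.2775]
ee_rot: [179.9, -0.0, 78.1]
contact_force: [-1.6, 2.9, -1.1]
grip_width: 0.085
finger_force: 0.0
```

```bash
cat > fresh.py <<'E'
from h import *
def ori(c,C,z):
    m=np.zeros((384,512),np.uint8);cv2.drawContours(m,[c],-1,1,-1);v,u=np.nonzero(m)
    P=C.plane(np.c_[u,v],z)[:,:2];c0=P.mean(0);w,V=np.linalg.eigh(np.cov((P-c0).T))
    a=V[:,1];return c0,np.degrees(np.arctan2(a[1],a[0]))%180,4*np.sqrt(w*.75)
def fresh():
    for n,C in(("top",T),("scene",S)):
        i=viewer.snapshot(n);cv2.imwrite(f"pics/l_{n}.png",i)
        for ce,a,r,c in blobs(i,"blue",40):
            p,y,sz=ori(c,C,.016)
            if p[1]<.02 and p[0]>.3 and p[1]>-.55: print(n,p.round(4),round(y,1),sz.round(3))
E
python3 - <<'E'
from fresh import *
fresh()
s=cv2.imread("pics/l_scene.png");t=cv2.imread("pics/l_top.png")
cc=np.zeros((400,800,3),np.uint8);cc[:,:400]=cv2.resize(t[120:240,140:260],(400,400));cc[:,400:]=cv2.resize(s[130:270,220:360],(400,400));cv2.imwrite('pics/e.png',cc)
E
```

```text
top [ 0.5707 -0.3966] 69.1 [0.037 0.068]
top [ 0.5638 -0.2386] 70.6 [0.04  0.068]
top [ 0.4466 -0.1099] 68.6 [0.04  0.045]
top [ 0.4316 -0.239 ] 99.0 [0.038 0.067]
scene [ 0.4505 -0.0987] 74.4 [0.032 0.067]
scene [ 0.4336 -0.2405] 96.6 [0.037 0.068]
scene [ 0.5649 -0.2401] 70.6 [0.038 0.067]
scene [ 0.5712 -0.3969] 64.7 [0.041 0.073]
```

View pics/e.png

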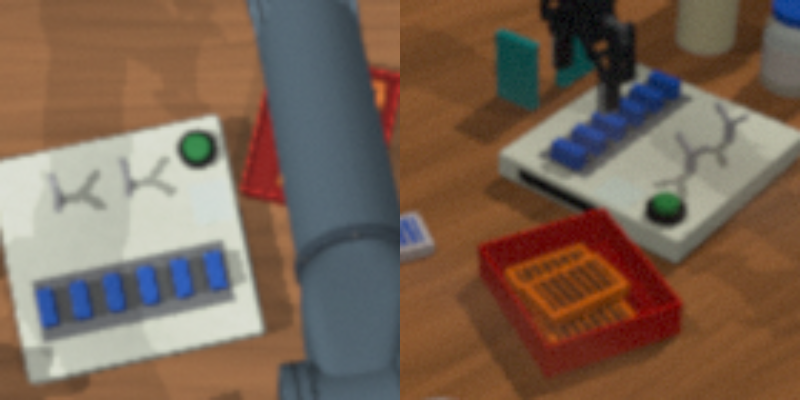

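All three spent cassettes are in the bin and the rack is clear. Next I'll refine the rack position and plan the pick of fresh cassette A.

Run:
```python
from go import *
from fresh import ori
np.set_printoptions(precision=4,suppress=True)
t=cv2.imread("pics/l_top.png");s=cv2.imread("pics/l_scene.png")
for i,C in((t,T),(s,S)):
    L=[]
    for ce,a,r,c in blobs(i,"blue",20):
        p=C.plane(ce,.064)[0]
        if .1<p[1]<.36 and .4<p[0]<.55: L.append(p[:2]);print(ce,a,p)
    L=np.array(L)
    if len(L)==6:
        L=L[np.argsort(L[:,1])];c=L.mean(0);k=np.polyfit(np.arange(6)-2.5,L,1)[0];print("centre",c,"step",np.linalg.norm(k),"yaw",np.degrees(np.arctan2(k[1],k[0])))
plan([[.461,-.0656,.15,72.3,-35],[.461,-.0656,.018,72.3,-35]])
```

```text
[204.1333 200.65  ] 60 [0.4951 0.1414 0.064 ]
[194.0333 202.8667] 60 [0.4875 0.1806 0.064 ]
[184.05   205.0833] 60 [0.4799 0.2193 0.064 ]
[173.9839 207.3226] 62 [0.4722 0.2583 0.064 ]
[163.8548 209.7742] 62 [0.4637 0.2974 0.064 ]
[153.8596 211.8246] 57 [0.4568 0.3359 0.064 ]
centre [0.4759 0.2388] step 0.03967642070830051 yaw 101.24615145605813
[295.2175 171.4395] 446 [0.4938 0.2214 0.064 ]
[0.461, -0.0656, 0.15, 72.3, -35] -> [-12.14, -18.17, 12.55] [0.028, -0.613, 0.091] rows 6.0 5.0
[0.461, -0.0656, 0.018, 72.3, -35] -> [7.57, -0.0, 10.81] [0.0, 0.0, 0.0] rows 3.2 0.0
```

Call:
drive_tool(
  motion=[
    [-2,-3,2,0.005,-0.1,0.015,-1],
    [-4,-6,4,0.01,-0.2,0.03,-1],
    [-6,-9,6,0.015,-0.3,0.045,-1],
    [-8,-12,8,0.02,-0.4,0.06,-1],
    [-10,-15,10,0.025,-0.5,0.075,-1],
    [-12.1,-18.2,12.5,0.028,-0.613,0.091,-1],
    [-12.1,-18.2,12.5,0.028,-0.613,0.091,-1],
    [-12.1,-18.2,12.5,0.028,-0.613,0.091,-1],
    [-12.1,-18.2,12.5,0.028,-0.613,0.091,-1],
    [-12.1,-18.2,12.5,0.028,-0.613,0.091,-1],
  ],
)

```text
time: 19.77
tool_pos: [0.4621, -0.0684, 0.1514]
ee_rot: [179.8, 35.0, 71.7]
contact_force: [0.4, 0.4, -0.0]
grip_width: 0.0853
finger_force: 0.0
```

```bash
python3 go.py ".461 -.0656 .03 72.3 -35" ".461 -.0656 .018 72.3 -35"; python3 -c "
from fresh import *
fresh();print(robot.get_obs()['q'])"
```

```text
[0.461, -0.0656, 0.03, 72.3, -35.0] -> [7.15, -0.23, 9.82] [-0.002, -0.001, -0.008] rows 2.9 0.1
[0.461, -0.0656, 0.018, 72.3, -35.0] -> [0.69, -0.0, 0.98] [0.0, 0.0, 0.0] rows 0.3 0.0
top [ 0.5705 -0.3967] 70.0 [0.037 0.068]
top [ 0.5641 -0.2384] 70.9 [0.04  0.068]
top [ 0.4501 -0.0998] 70.7 [0.039 0.067]
top [ 0.4314 -0.2394] 100.6 [0.038 0.068]
scene [ 0.4508 -0.0976] 75.2 [0.031 0.066]
scene [ 0.4333 -0.2406] 96.8 [0.037 0.068]
scene [ 0.5649 -0.2403] 71.2 [0.038 0.067]
scene [ 0.572  -0.3971] 65.9 [0.041 0.071]
[-19.24620676  31.75013168   3.23925834 112.2955829   30.86367488
  61.045477   -55.56879098]
```

Call:
drive_tool(
  motion=[
    [1.8,-0.2,2.4,0,0,-0.008,-1],
    [3.6,-0.2,4.9,0,0,-0.008,-1],
    [5.4,-0.2,7.3,0,0,-0.008,-1],
    [7.1,-0.2,9.8,0,0,-0.008,-1],
    [7.4,-0.2,10.2,0,0,-0.008,-1],
    [7.6,-0.2,10.5,0,0,-0.008,-1],
    [7.8,-0.2,10.8,0,0,-0.008,-1],
    [7.8,-0.2,10.8,0,0,-0.008,-1],
    [7.8,-0.2,10.8,0,0,-0.008,-1],
    [7.8,-0.2,10.8,0,0,-0.008,-1],
  ],
)

```text
time: 20.7
tool_pos: [0.4601, -0.0652, 0.0185]
ee_rot: [-179.9, 35.0, 72.5]
contact_force: [-0.0, 0.2, -0.2]
grip_width: 0.0856
finger_force: 0.0
```

Call:
drive_tool(
  motion=[
    [0,0,0,0,0,0,1],
    [0,0,0,0,0,0,1],
    [0,0,0,0,0,0,1],
    [0,0,0,0,0,0,1],
    [0,0,0,0,0,0,1],
    [0,0,0,0,0,0,1],
    [0,0,0,0,0,0,1],
    [0,0,0,0,0,0,1],
    [0,0,0,0,0,0,1],
    [0,0,0,0,0,0,1],
  ],
  force=60,
)

```text
time: 21.53
tool_pos: [0.4599, -0.0648, 0.0185]
ee_rot: [-179.8, 35.1, 72.6]
contact_force: [-0.3, 4.3, 10.8]
grip_width: 0.0611
finger_force: 62.3
```

Run:
```python
from go import *
print(robot.get_obs()['tool_pos'],robot.get_obs()['contact_force'],robot.get_obs()['q'])
plan([[.461,-.0656,.22,72,-35],[.485,.13,.25,88,10],[.4636,.307,.24,101,55]])
```

```text
[ 0.45991788 -0.06479488  0.01852676] [-0.34038438  4.25685729 10.82589815] [-20.49668814  46.17434024   4.22274579 112.60009251  34.6190796
  48.45456595 -63.98932317]
[0.461, -0.0656, 0.22, 72, -35] -> [-11.63, 0.07, -16.45] [0.002, 0.002, 0.008] rows 4.8 0.1
[0.485, 0.13, 0.25, 88, 10] -> [14.13, -3.76, -13.55] [-0.062, 0.78, -0.28] rows 4.8 6.7
[0.4636, 0.307, 0.24, 101, 55] -> [17.17, -2.76, 4.04] [0.125, 0.782, -0.196] rows 4.3 6.5
```

Call:
drive_tool(
  motion=[
    [-1,0,-1.4,0,0,0,1],
    [-2.5,0,-3.5,0,0,0,1],
    [-4,0,-5.7,0,0,0,1],
    [-6,0,-8.5,0,0,0,1],
    [-8,0,-11.3,0,0,0,1],
    [-10,0,-14,0,0,0,1],
    [-11.6,0,-16.5,0,0,0,1],
    [-11.6,0,-16.5,0,0,0,1],
    [-11.6,0,-16.5,0,0,0,1],
    [-11.6,0,-16.5,0,0,0,1],
  ],
)

```text
time: 22.37
tool_pos: [0.4594, -0.0655, 0.2184]
ee_rot: [-179.7, 35.1, 72.6]
contact_force: [-0.3, -0.7, -1.5]
grip_width: 0.0612
finger_force: 65.0
```

Call:
drive_tool(
  motion=[
    [2,-0.5,-1.9,-0.009,0.11,-0.04,1],
    [4,-1.1,-3.9,-0.018,0.22,-0.08,1],
    [6,-1.6,-5.8,-0.026,0.33,-0.12,1],
    [8,-2.2,-7.7,-0.035,0.44,-0.16,1],
    [10,-2.7,-9.7,-0.044,0.55,-0.2,1],
    [12,-3.2,-11.6,-0.053,0.67,-0.24,1],
    [14.1,-3.8,-13.5,-0.062,0.78,-0.28,1],
    [14.1,-3.8,-13.5,-0.062,0.78,-0.28,1],
    [14.1,-3.8,-13.5,-0.062,0.78,-0.28,1],
    [14.1,-3.8,-13.5,-0.062,0.78,-0.28,1],
  ],
)

```text
time: 23.2
tool_pos: [0.4813, 0.1286, 0.247]
ee_rot: [-179.6, -9.7, 88.3]
contact_force: [0.1, -0.2, -1.4]
grip_width: 0.0609
finger_force: 65.4
```

Run:
```python
from go import *
print(robot.get_obs()['q'])
plan([[.4636,.307,.24,101,55]])
t=viewer.snapshot('top');s=viewer.snapshot('scene')
cc=np.zeros((400,800,3),np.uint8);cc[:,:400]=cv2.resize(t[120:240,140:260],(400,400));cc[:,400:]=cv2.resize(s[70:230,200:360],(400,400));cv2.imwrite('pics/f.png',cc)
```

```text
[ -3.94302975  15.4859202  -11.82350521 111.58813517  -8.09131093
  51.09345556 -11.99705167]
[0.4636, 0.307, 0.24, 101, 55] -> [17.4, -2.28, 3.71] [0.115, 0.786, -0.196] rows 4.3 6.5
```

View pics/f.png

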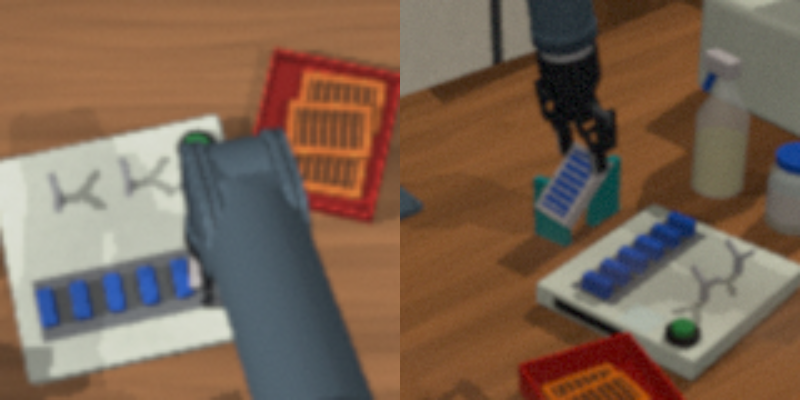

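Call:
drive_tool(
  motion=[
    [2.5,-0.3,0.5,0.016,0.11,-0.028,1],
    [5,-0.6,1.1,0.033,0.22,-0.056,1],
    [7.5,-1,1.6,0.05,0.337,-0.084,1],
    [10,-1.3,2.1,0.066,0.45,-0.112,1],
    [12.5,-1.6,2.7,0.082,0.56,-0.14,1],
    [15,-2,3.2,0.1,0.674,-0.168,1],
    [17.4,-2.3,3.7,0.115,0.786,-0.196,1],
    [17.4,-2.3,3.7,0.115,0.786,-0.196,1],
    [17.4,-2.3,3.7,0.115,0.786,-0.196,1],
    [17.4,-2.3,3.7,0.115,0.786,-0.196,1],
  ],
)

```text
time: 24.13
tool_pos: [0.4642, 0.3078, 0.2419]
ee_rot: [179.7, -55.0, 101.4]
contact_force: [1.1, 0.3, -1.1]
grip_width: 0.0612
finger_force: 65.8
```

Run:
```python
from go import *
print(robot.get_obs()['q'])
plan([[.4636,.307,.16,101,55],[.4636,.307,.127,101,55]])
t=viewer.snapshot('top');s=viewer.snapshot('scene')
for ce,a,r,c in blobs(t,"blue",15): print(ce,a)
cc=np.zeros((400,800,3),np.uint8);cc[:,:400]=cv2.resize(t[150:230,130:210],(400,400));cc[:,400:]=cv2.resize(s[70:230,200:360],(400,400));cv2.imwrite('pics/g.png',cc)
```

```text
[ 15.19449327  33.69371381 -32.50124885 112.28467343 -52.32310445
  50.48107532  37.59685138]
[0.4636, 0.307, 0.16, 101, 55] -> [-6.75, -0.11, 4.65] [0.0, 0.0, 0.004] rows 2.0 0.0
[0.4636, 0.307, 0.127, 101, 55] -> [-2.7, -0.0, 1.89] [0.0, 0.0, 0.0] rows 0.8 0.0
[476.33195535 161.78668871] 2419
[339.54       180.40666667] 150
[300.01212121 183.15757576] 165
[ 96.7672956  198.72012579] 318
[204.12962963 200.5       ] 54
[194.30232558 203.86046512] 43
[184.38095238 206.28571429] 42
[301.98717949 215.86538462] 156
```

View pics/g.png

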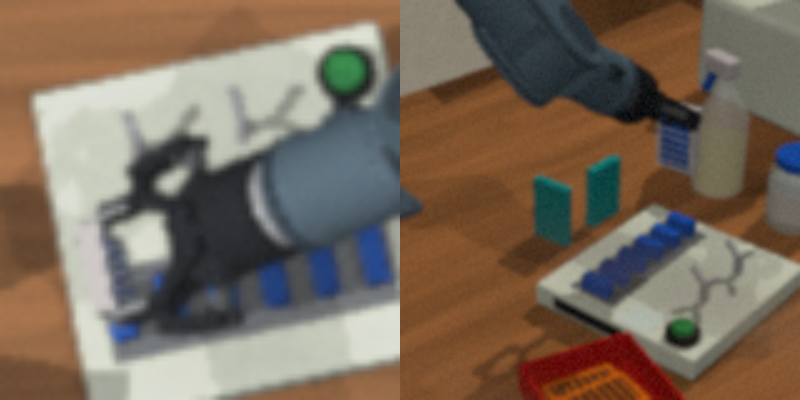

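Run:
```python
from h import *
t=cv2.imread("pics/g.png")[:, :400]
h=cv2.cvtColor(t,cv2.COLOR_BGR2HSV)
# white strip rows profile across the strip near middle
for y in(245,265,285): print(y,[int(v) for v in t[y,50:140:5].mean(1)])
print(T.plane([[149,203],[148.6,202.6]],.257))
```

```text
245 [75, 103, 156, 190, 194, 190, 194, 201, 203, 197, 170, 127, 100, 97, 114, 158, 198, 214]
265 [80, 91, 123, 169, 194, 197, 197, 199, 201, 202, 193, 155, 114, 95, 91, 106, 131, 143]
285 [109, 102, 101, 126, 170, 194, 197, 197, 200, 202, 203, 194, 151, 107, 89, 88, 89, 91]
[[0.45913689 0.31531843 0.257     ]
 [0.46058589 0.31671946 0.257     ]]
```

Call:
drive_tool(
  motion=[
    [-2,-0.1,1.4,0,0,0.004,1],
    [-4,-0.1,2.8,0,0,0.004,1],
    [-5.5,-0.1,3.8,0,0,0.004,1],
    [-6.7,-0.1,4.6,0,0,0.004,1],
    [-6.7,-0.1,4.6,0,0,0.004,1],
    [-6.7,-0.1,4.6,0,0,0.004,1],
    [-6.7,-0.1,4.6,0,0,0.004,1],
    [-6.7,-0.1,4.6,0,0,0.004,1],
    [-6.7,-0.1,4.6,0,0,0.004,1],
    [-6.7,-0.1,4.6,0,0,0.004,1],
  ],
)

```text
time: 25.07
tool_pos: [0.4638, 0.3077, 0.1616]
ee_rot: [179.8, -55.1, 101.2]
contact_force: [0.9, 0.0, -0.5]
grip_width: 0.061
finger_force: 65.8
```

```bash
python3 go.py ".4636 .307 .15 101 55" ".4636 .307 .124 101 55"
```

```text
[0.4636, 0.307, 0.15, 101.0, 55.0] -> [-0.99, -0.04, 0.61] [0.002, -0.002, 0.002] rows 0.3 0.0
[0.4636, 0.307, 0.124, 101.0, 55.0] -> [-2.13, -0.0, 1.49] [0.0, 0.0, 0.0] rows 0.6 0.0
```

Call:
drive_tool(
  motion=[
    [-0.4,0,0.3,0,0,0,1],
    [-0.8,0,0.6,0,0,0,1],
    [-1.2,0,0.8,0,0,0,1],
    [-1.5,0,1.05,0,0,0,1],
    [-1.8,0,1.25,0,0,0,1],
    [-1.8,0,1.25,0,0,0,1],
    [-1.8,0,1.25,0,0,0,1],
    [-1.8,0,1.25,0,0,0,1],
    [-1.8,0,1.25,0,0,0,1],
    [-1.8,0,1.25,0,0,0,1],
  ],
)

```text
time: 25.9
tool_pos: [0.4636, 0.3077, 0.1392]
ee_rot: [179.9, -55.2, 101.1]
contact_force: [0.2, -0.6, -1.5]
grip_width: 0.061
finger_force: 65.8
```

Call:
drive_tool(
  motion=[
    [-0.25,0,0.17,0,0,0,1],
    [-0.5,0,0.34,0,0,0,1],
    [-0.74,0,0.51,0,0,0,1],
    [-0.9,0,0.63,0,0,0,1],
    [-1.0,0,0.7,0,0,0,1],
    [-1.0,0,0.7,0,0,0,1],
    [-1.0,0,0.7,0,0,0,1],
    [-1.0,0,0.7,0,0,0,1],
    [-1.0,0,0.7,0,0,0,1],
    [-1.0,0,0.7,0,0,0,1],
  ],
)

```text
time: 26.73
tool_pos: [0.4636, 0.3077, 0.1269]
ee_rot: [179.9, -55.2, 101.0]
contact_force: [0.8, -0.5, -1.2]
grip_width: 0.0614
finger_force: 65.8
```

Call:
drive_tool(
  motion=[
    [-0.1,0,0.07,0,0,0,1],
    [-0.18,0,0.12,0,0,0,1],
    [-0.25,0,0.17,0,0,0,1],
    [-0.25,0,0.17,0,0,0,1],
    [-0.25,0,0.17,0,0,0,1],
    [-0.25,0,0.17,0,0,0,1],
    [-0.25,0,0.17,0,0,0,1],
    [-0.25,0,0.17,0,0,0,1],
    [-0.25,0,0.17,0,0,0,1],
    [-0.25,0,0.17,0,0,0,1],
  ],
)

```text
time: 27.57
tool_pos: [0.4636, 0.3087, 0.1253]
ee_rot: [179.9, -55.3, 101.1]
contact_force: [0.5, -0.9, 7.5]
grip_width: 0.0609
finger_force: 66.1
```

Call:
drive_tool(
  motion=[
    [0,0,0,0,0,0,-1],
    [0,0,0,0,0,0,-1],
    [0,0,0,0,0,0,-1],
    [0,0,0,0,0,0,-1],
    [0,0,-1,0,0,0,-1],
    [0,0,-3,0,0,0,-1],
    [0,0,-6,0,0,0,-1],
    [0,0,-9,0,0,0,-1],
    [0,0,-12,0,0,0,-1],
    [0,0,-12,0,0,0,-1],
  ],
)

```text
time: 28.4
tool_pos: [0.4863, 0.2052, 0.1941]
ee_rot: [179.5, -54.9, 100.9]
contact_force: [1.0, -0.5, -0.4]
grip_width: 0.0855
finger_force: 0.0
```

Run:
```python
from go import *
from fresh import fresh
# B: centre, yaw
c=np.array([.4325,-.2395]);y=98.5;h=np.array([np.cos(np.radians(y)),np.sin(np.radians(y))]);p=c+.035*h
plan([[.47,.10,.25,95,0],[*p,.16,y,-35],[*p,.018,y,-35]])
fresh()
s=cv2.imread("pics/l_scene.png");t=cv2.imread("pics/l_top.png")
cc=np.zeros((400,800,3),np.uint8);cc[:,:400]=cv2.resize(t[150:250,130:230],(400,400));cc[:,400:]=cv2.resize(s[110:230,250:370],(400,400));cv2.imwrite('pics/i.png',cc)
```

```text
[0.47, 0.1, 0.25, 95, 0] -> [-1.19, -3.49, -11.45] [-0.042, -0.957, 0.091] rows 2.9 7.7
[np.float64(0.42732667061046364), np.float64(-0.2048844447823329), 0.16, 98.5, -35] -> [-30.0, -6.91, 9.0] [-0.019, -0.611, -0.059] rows 7.7 4.9
[np.float64(0.42732667061046364), np.float64(-0.2048844447823329), 0.018, 98.5, -35] -> [8.14, -0.0, 11.63] [0.0, 0.0, 0.0] rows 3.4 0.0
top [ 0.5704 -0.3969] 70.2 [0.037 0.067]
top [ 0.5634 -0.2392] 71.5 [0.039 0.067]
scene [ 0.4332 -0.2403] 98.1 [0.037 0.068]
scene [ 0.5649 -0.2399] 71.8 [0.038 0.067]
scene [ 0.5728 -0.3955] 64.4 [0.041 0.074]
```

View pics/i.png

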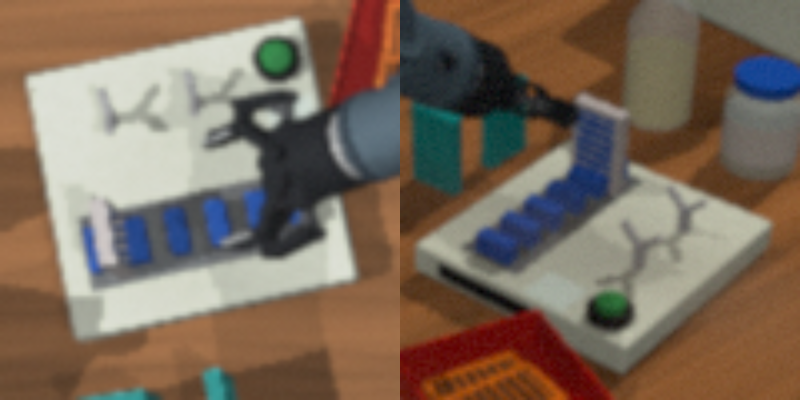

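Cassette A stands upright in slot 5. Next is B.

Call:
drive_tool(
  motion=[
    [-0.1,-0.4,-1.4,-0.005,-0.12,0.011,-1],
    [-0.3,-0.9,-2.9,-0.01,-0.24,0.022,-1],
    [-0.4,-1.3,-4.3,-0.016,-0.36,0.034,-1],
    [-0.6,-1.7,-5.7,-0.02,-0.48,0.045,-1],
    [-0.7,-2.2,-7.1,-0.026,-0.6,0.057,-1],
    [-0.9,-2.6,-8.6,-0.03,-0.72,0.068,-1],
    [-1,-3,-10,-0.037,-0.84,0.08,-1],
    [-1.2,-3.5,-11.4,-0.042,-0.957,0.091,-1],
    [-1.2,-3.5,-11.4,-0.042,-0.957,0.091,-1],
    [-1.2,-3.5,-11.4,-0.042,-0.957,0.091,-1],
  ],
)

```text
time: 29.33
tool_pos: [0.4658, 0.1081, 0.2471]
ee_rot: [-179.7, -0.5, 95.8]
contact_force: [0.6, 0.4, 0.1]
grip_width: 0.0854
finger_force: 0.0
```

Call:
drive_tool(
  motion=[
    [-3.7,-0.9,1,-0.002,-0.075,-0.007,-1],
    [-7.5,-1.7,2,-0.005,-0.15,-0.015,-1],
    [-11.2,-2.6,3,-0.007,-0.23,-0.022,-1],
    [-15,-3.5,4,-0.01,-0.31,-0.03,-1],
    [-18.7,-4.3,5,-0.012,-0.38,-0.037,-1],
    [-22.5,-5.2,6,-0.014,-0.46,-0.044,-1],
    [-26.2,-6,7.5,-0.017,-0.53,-0.052,-1],
    [-30,-6.9,9,-0.019,-0.611,-0.059,-1],
    [-30,-6.9,9,-0.019,-0.611,-0.059,-1],
    [-30,-6.9,9,-0.019,-0.611,-0.059,-1],
  ],
)

```text
time: 30.17
tool_pos: [0.4225, -0.201, 0.1539]
ee_rot: [-179.2, 34.6, 99.1]
contact_force: [0.3, -0.1, 0.0]
grip_width: 0.0857
finger_force: 0.0
```

Run:
```python
from go import *
from fresh import fresh
print(robot.get_obs()['q'])
plan([[.4273,-.2049,.03,98.5,-35],[.4273,-.2049,.018,98.5,-35]])
fresh()
```

```text
[-12.82945182  22.24755899  10.55240328 130.93015141  55.29375113
  38.15179959 -42.04686439]
[0.4273, -0.2049, 0.03, 98.5, -35] -> [6.66, 0.57, 10.45] [-0.008, -0.007, 0.009] rows 3.0 0.1
[0.4273, -0.2049, 0.018, 98.5, -35] -> [0.69, -0.0, 0.98] [0.0, 0.0, 0.0] rows 0.3 0.0
top [ 0.5707 -0.3966] 69.1 [0.037 0.068]
top [ 0.564  -0.2385] 70.1 [0.04  0.068]
top [ 0.4316 -0.2402] 100.6 [0.038 0.067]
scene [ 0.4335 -0.2409] 97.1 [0.038 0.067]
scene [ 0.5648 -0.2397] 71.8 [0.038 0.067]
scene [ 0.571  -0.3976] 64.0 [0.041 0.071]
```

Call:
drive_tool(
  motion=[
    [1.7,0.6,2.6,-0.008,-0.007,0.009,-1],
    [3.3,0.6,5.2,-0.008,-0.007,0.009,-1],
    [5,0.6,7.8,-0.008,-0.007,0.009,-1],
    [6.7,0.6,10.4,-0.008,-0.007,0.009,-1],
    [7,0.6,10.8,-0.008,-0.007,0.009,-1],
    [7.3,0.6,11.4,-0.008,-0.007,0.009,-1],
    [7.3,0.6,11.4,-0.008,-0.007,0.009,-1],
    [7.3,0.6,11.4,-0.008,-0.007,0.009,-1],
    [7.3,0.6,11.4,-0.008,-0.007,0.009,-1],
    [7.3,0.6,11.4,-0.008,-0.007,0.009,-1],
  ],
)

```text
time: 31.1
tool_pos: [0.4334, -0.203, 0.0222]
ee_rot: [179.3, 35.1, 98.3]
contact_force: [0.2, 0.7, 0.0]
grip_width: 0.0855
finger_force: 0.0
```

Call:
drive_tool(
  motion=[
    [0,0,0,0,0,0,1],
    [0,0,0,0,0,0,1],
    [0,0,0,0,0,0,1],
    [0,0,0,0,0,0,1],
    [0,0,0,0,0,0,1],
    [0,0,0,0,0,0,1],
    [0,0,0,0,0,0,1],
    [0,0,0,0,0,0,1],
    [0,0,0,0,0,0,1],
    [0,0,0,0,0,0,1],
  ],
  force=60,
)

```text
time: 31.93
tool_pos: [0.4325, -0.2026, 0.0223]
ee_rot: [179.3, 35.2, 98.4]
contact_force: [-6.5, 11.6, 24.5]
grip_width: 0.0594
finger_force: 58.7
```

Run:
```python
from go import *
print(robot.get_obs()['tool_pos'],robot.get_obs()['q'])
plan([[.435,-.205,.22,98,-35],[.475,.06,.25,100,10],[.4713,.268,.24,101,55],[.4713,.268,.16,101,55],[.4713,.268,.1255,101,55]])
```

```text
[ 0.43253429 -0.20264949  0.0223461 ] [-17.5625587   42.91217539  16.3163457  130.96327876  79.58058057
  24.49989967 -75.09141406]
[0.435, -0.205, 0.22, 98, -35] -> [-11.61, 0.39, -16.0] [0.016, 0.003, 0.006] rows 4.7 0.1
[0.475, 0.06, 0.25, 100, 10] -> [19.32, 7.65, -17.19] [-0.008, 0.785, -0.035] rows 6.5 6.3
[0.4713, 0.268, 0.24, 101, 55] -> [20.06, 3.25, 4.55] [0.01, 0.785, -0.015] rows 5.0 6.3
[0.4713, 0.268, 0.16, 101, 55] -> [-6.55, -0.0, 4.59] [0.0, 0.0, 0.0] rows 1.9 0.0
[0.4713, 0.268, 0.1255, 101, 55] -> [-2.83, -0.0, 1.98] [0.0, 0.0, 0.0] rows 0.8 0.0
```

Call:
drive_tool(
  motion=[
    [0,0,0,0,0,0,-1],
    [0,0,0,0,0,0,-1],
    [0,0,0,0,0,0,-1],
    [0,0,0,0,0,0,-1],
    [0,0,0,0,0,0,-1],
    [-0.6,0,-0.8,0,0,0,-1],
    [-0.6,0,-0.8,0,0.09,0,-1],
    [-0.6,0,-0.8,0,0.175,0,-1],
    [-0.6,0,-0.8,0,0.175,0,-1],
    [-0.6,0,-0.8,0,0.175,0,-1],
  ],
)

```text
time: 32.77
tool_pos: [0.4323, -0.2051, 0.0316]
ee_rot: [179.4, 25.2, 98.2]
contact_force: [-0.0, 0.6, -0.2]
grip_width: 0.0855
finger_force: 0.0
```

Run:
```python
from go import *
from fresh import fresh
print(robot.get_obs()['q'])
fresh()
h=np.array([np.cos(np.radians(98.5)),np.sin(np.radians(98.5))]);p=np.array([.4325,-.2402])+.032*h
plan([[*p,.017,98.5,-25]])
```

```text
[ -6.00784043  36.81784264  11.22402568 129.51603429  65.26652955
  19.73890258 -51.99247115]
top [ 0.5703 -0.3969] 67.6 [0.038 0.069]
top [ 0.5636 -0.2387] 71.2 [0.039 0.068]
top [ 0.4337 -0.2385] 95.5 [0.039 0.07 ]
scene [ 0.4362 -0.2417] 94.0 [0.038 0.066]
scene [ 0.5649 -0.2397] 70.9 [0.038 0.067]
scene [ 0.5724 -0.3977] 63.0 [0.041 0.073]
[np.float64(0.4277700988438525), np.float64(-0.20855149237241866), 0.017, 98.5, -25] -> [0.13, -0.54, 1.44] [0.009, 0.003, 0.001] rows 0.4 0.1
```

```bash
python3 go.py ".4307 -.2082 .016 96.3 -25"
```

```text
[0.4307, -0.2082, 0.016, 96.3, -25.0] -> [0.16, -0.25, 1.54] [0.025, 0.002, 0.036] rows 0.4 0.4
```

Call:
drive_tool(
  motion=[
    [0.1,-0.2,0.4,0.012,0,0.018,-1],
    [0.2,-0.2,0.8,0.025,0,0.036,-1],
    [0.2,-0.2,1.2,0.025,0,0.036,-1],
    [0.2,-0.2,1.5,0.025,0,0.036,-1],
    [0.2,-0.2,1.5,0.025,0,0.036,-1],
    [0.2,-0.2,1.5,0.025,0,0.036,-1],
    [0.2,-0.2,1.5,0.025,0,0.036,-1],
    [0.2,-0.2,1.5,0.025,0,0.036,-1],
    [0.2,-0.2,1.5,0.025,0,0.036,-1],
    [0.2,-0.2,1.5,0.025,0,0.036,-1],
  ],
)

```text
time: 33.7
tool_pos: [0.4314, -0.2083, 0.0168]
ee_rot: [179.9, 25.1, 96.3]
contact_force: [0.2, -0.4, -0.5]
grip_width: 0.0853
finger_force: 0.0
```

Call:
drive_tool(
  motion=[
    [0,0,0,0,0,0,1],
    [0,0,0,0,0,0,1],
    [0,0,0,0,0,0,1],
    [0,0,0,0,0,0,1],
    [0,0,0,0,0,0,1],
    [0,0,0,0,0,0,1],
    [0,0,0,0,0,0,1],
    [0,0,0,0,0,0,1],
    [0,0,0,0,0,0,1],
    [0,0,0,0,0,0,1],
  ],
  force=40,
)

```text
time: 34.53
tool_pos: [0.4315, -0.2081, 0.0171]
ee_rot: [179.9, 25.1, 96.3]
contact_force: [-1.7, 3.1, 8.2]
grip_width: 0.0621
finger_force: 41.3
```

Run:
```python
from go import *
print(robot.get_obs()['q'])
plan([[.4387,-.205,.20,96.3,-25],[.48,.06,.25,98,20],[.4705,.268,.24,101,65]])
```

```text
[ -5.88925581  39.17196684  11.41727539 128.39258294  64.25304084
  19.5840959  -53.18184168]
[0.4387, -0.205, 0.2, 96.3, -25] -> [-7.56, 0.77, -16.66] [0.001, 0.002, -0.0] rows 4.4 0.0
[0.48, 0.06, 0.25, 98, 20] -> [21.35, 7.01, -15.47] [-0.001, 0.785, -0.03] rows 6.5 6.3
[0.4705, 0.268, 0.24, 101, 65] -> [19.14, 1.95, 8.03] [0.036, 0.785, -0.04] rows 5.0 6.3
```

Call:
drive_tool(
  motion=[
    [-0.5,0.1,-1.2,0,0,0,1],
    [-1.3,0.2,-3,0,0,0,1],
    [-2.5,0.3,-5.5,0,0,0,1],
    [-3.8,0.4,-8.3,0,0,0,1],
    [-5,0.5,-11,0,0,0,1],
    [-6.3,0.6,-14,0,0,0,1],
    [-7.6,0.8,-16.7,0,0,0,1],
    [-7.6,0.8,-16.7,0,0,0,1],
    [-7.6,0.8,-16.7,0,0,0,1],
    [-7.6,0.8,-16.7,0,0,0,1],
  ],
)

```text
time: 35.37
tool_pos: [0.4381, -0.2054, 0.1993]
ee_rot: [-180.0, 25.1, 96.3]
contact_force: [-0.3, 0.2, -1.9]
grip_width: 0.0622
finger_force: 44.5
```

Call:
drive_tool(
  motion=[
    [2.7,0.9,-1.9,0,0.098,-0.004,1],
    [5.3,1.8,-3.9,0,0.196,-0.008,1],
    [8,2.6,-5.8,0,0.294,-0.011,1],
    [10.7,3.5,-7.7,0,0.393,-0.015,1],
    [13.3,4.4,-9.7,0,0.49,-0.019,1],
    [16,5.3,-11.6,0,0.59,-0.023,1],
    [18.7,6.1,-13.5,0,0.687,-0.026,1],
    [21.4,7,-15.5,0,0.785,-0.03,1],
    [21.4,7,-15.5,0,0.785,-0.03,1],
    [21.4,7,-15.5,0,0.785,-0.03,1],
  ],
)

```text
time: 36.2
tool_pos: [0.4789, 0.0601, 0.2477]
ee_rot: [-179.7, -19.9, 97.9]
contact_force: [0.3, -1.4, -1.8]
grip_width: 0.0623
finger_force: 44.7
```

Run:
```python
from go import *
print(robot.get_obs()['q'])
plan([[.4705,.268,.24,101,65],[.4705,.268,.15,101,65]])
```

```text
[ 16.20381738  18.18222191 -18.88662657 110.66050785 -16.96740784
  55.71356419  16.08841314]
[0.4705, 0.268, 0.24, 101, 65] -> [19.21, 2.07, 7.76] [0.032, 0.787, -0.043] rows 5.0 6.3
[0.4705, 0.268, 0.15, 101, 65] -> [-8.16, -0.0, 3.8] [0.0, 0.0, 0.0] rows 2.2 0.0
```

Call:
drive_tool(
  motion=[
    [2.8,0.3,1.1,0.005,0.113,-0.006,1],
    [5.5,0.6,2.2,0.009,0.225,-0.012,1],
    [8.2,0.9,3.3,0.014,0.337,-0.018,1],
    [11,1.2,4.4,0.018,0.45,-0.025,1],
    [13.7,1.5,5.5,0.023,0.56,-0.03,1],
    [16.5,1.8,6.6,0.028,0.675,-0.037,1],
    [19.2,2,7.8,0.032,0.787,-0.043,1],
    [19.2,2,7.8,0.032,0.787,-0.043,1],
    [19.2,2,7.8,0.032,0.787,-0.043,1],
    [19.2,2,7.8,0.032,0.787,-0.043,1],
  ],
)

```text
time: 37.03
tool_pos: [0.4708, 0.2672, 0.2405]
ee_rot: [179.6, -64.8, 101.3]
contact_force: [0.4, 0.7, -1.1]
grip_width: 0.0622
finger_force: 45.1
```

Run:
```python
from go import *
print(robot.get_obs()['q'])
plan([[.4711,.269,.158,101,65],[.4711,.269,.124,101,65]])
```

```text
[ 25.19209888  40.97977088 -36.27864056 111.4794842  -52.87927485
  56.24169181  45.18031881]
[0.4711, 0.269, 0.158, 101, 65] -> [-7.4, 0.05, 3.67] [0.002, 0.003, 0.002] rows 2.0 0.0
[0.4711, 0.269, 0.124, 101, 65] -> [-3.08, -0.0, 1.44] [0.0, 0.0, 0.0] rows 0.8 0.0
```

Call:
drive_tool(
  motion=[
    [-2,0,1,0,0.003,0.002,1],
    [-4,0,2,0,0.003,0.002,1],
    [-6,0,3,0,0.003,0.002,1],
    [-7.4,0,3.7,0,0.003,0.002,1],
    [-7.4,0,3.7,0,0.003,0.002,1],
    [-7.4,0,3.7,0,0.003,0.002,1],
    [-7.4,0,3.7,0,0.003,0.002,1],
    [-7.4,0,3.7,0,0.003,0.002,1],
    [-7.4,0,3.7,0,0.003,0.002,1],
    [-7.4,0,3.7,0,0.003,0.002,1],
  ],
)

```text
time: 37.87
tool_pos: [0.4713, 0.2703, 0.1598]
ee_rot: [179.4, -65.1, 101.5]
contact_force: [-0.5, -0.1, -1.8]
grip_width: 0.0623
finger_force: 45.1
```

```bash
python3 go.py ".4711 .269 .138 101 65" ".4711 .269 .124 101 65"
```

```text
[0.4711, 0.269, 0.138, 101.0, 65.0] -> [-2.03, -0.06, 0.81] [0.003, -0.002, 0.003] rows 0.5 0.0
[0.4711, 0.269, 0.124, 101.0, 65.0] -> [-1.27, -0.0, 0.59] [0.0, 0.0, 0.0] rows 0.3 0.0
```

Call:
drive_tool(
  motion=[
    [-0.5,0,0.2,0.003,0,0.003,1],
    [-1,0,0.4,0.003,0,0.003,1],
    [-1.5,0,0.6,0.003,0,0.003,1],
    [-2,0,0.8,0.003,0,0.003,1],
    [-2.4,0,1,0.003,0,0.003,1],
    [-2.8,0,1.2,0.003,0,0.003,1],
    [-3.1,0,1.3,0.003,0,0.003,1],
    [-3.1,0,1.3,0.003,0,0.003,1],
    [-3.1,0,1.3,0.003,0,0.003,1],
    [-3.1,0,1.3,0.003,0,0.003,1],
  ],
)

```text
time: 38.7
tool_pos: [0.4713, 0.2693, 0.1257]
ee_rot: [-179.9, -65.2, 100.9]
contact_force: [0.3, 0.1, -1.1]
grip_width: 0.0622
finger_force: 45.1
```

Call:
drive_tool(
  motion=[
    [-0.1,0,0.05,0,0,0,1],
    [-0.2,0,0.1,0,0,0,1],
    [-0.3,0,0.14,0,0,0,1],
    [-0.4,0,0.19,0,0,0,1],
    [-0.45,0,0.21,0,0,0,1],
    [-0.45,0,0.21,0,0,0,1],
    [-0.45,0,0.21,0,0,0,1],
    [-0.45,0,0.21,0,0,0,1],
    [-0.45,0,0.21,0,0,0,1],
    [-0.45,0,0.21,0,0,0,1],
  ],
)

```text
time: 39.53
tool_pos: [0.4713, 0.2698, 0.1216]
ee_rot: [-179.9, -65.3, 100.9]
contact_force: [-0.3, -0.9, 3.9]
grip_width: 0.0623
finger_force: 45.5
```

Call:
drive_tool(
  motion=[
    [0,0,0,0,0,0,-1],
    [0,0,0,0,0,0,-1],
    [0,0,0,0,0,0,-1],
    [0,0,0,0,0,0,-1],
    [0,0,-1,0,0,0,-1],
    [0,0,-3,0,0,0,-1],
    [0,0,-6,0,0,0,-1],
    [0,0,-9,0,0,0,-1],
    [0,0,-12,0,0,0,-1],
    [0,0,-12,0,0,0,-1],
  ],
)

```text
time: 40.37
tool_pos: [0.4959, 0.1557, 0.1715]
ee_rot: [179.8, -64.8, 100.8]
contact_force: [1.2, -0.4, -0.1]
grip_width: 0.0853
finger_force: 0.0
```

Run:
```python
from go import *
from fresh import fresh
fresh()
t=cv2.imread("pics/l_top.png")
print(robot.get_obs()['q'])
# C centre (.5640,-.2393) yaw 71
y=71;h=np.array([np.cos(np.radians(y)),np.sin(np.radians(y))]);p=np.array([.5642,-.2393])+.035*h
plan([[.50,.05,.25,90,0],[*p,.15,y,-35]])
```

```text
top [ 0.5704 -0.3969] 70.2 [0.037 0.067]
scene [ 0.5648 -0.2407] 71.4 [0.038 0.069]
scene [ 0.5729 -0.3958] 65.3 [0.041 0.073]
[ 30.39917344  48.98675686 -29.22585107 106.2533561  -45.33881466
  62.5422956   50.55667616]
[0.5, 0.05, 0.25, 90, 0] -> [2.52, -1.4, -13.3] [-0.108, -1.132, 0.168] rows 3.3 9.2
[np.float64(0.5755948854060006), np.float64(-0.20620684985402393), 0.15, 71, -35] -> [-25.62, 7.56, 10.0] [0.101, -0.605, 0.321] rows 6.8 5.5
```

Placed. C is next.

Call:
drive_tool(
  motion=[
    [0.3,-0.2,-1.6,-0.012,-0.125,0.019,-1],
    [0.6,-0.3,-3.2,-0.024,-0.25,0.037,-1],
    [0.9,-0.5,-4.8,-0.036,-0.375,0.056,-1],
    [1.2,-0.7,-6.4,-0.048,-0.5,0.075,-1],
    [1.5,-0.8,-8,-0.06,-0.625,0.093,-1],
    [1.8,-1,-9.6,-0.072,-0.75,0.11,-1],
    [2.1,-1.2,-11.2,-0.084,-0.875,0.13,-1],
    [2.5,-1.4,-13.3,-0.096,-1,0.15,-1],
    [2.5,-1.4,-13.3,-0.108,-1.132,0.168,-1],
    [2.5,-1.4,-13.3,-0.108,-1.132,0.168,-1],
  ],
)

```text
time: 41.3
tool_pos: [0.4991, 0.0565, 0.2508]
ee_rot: [179.8, 0.1, 90.6]
contact_force: [-0.9, 1.4, -0.3]
grip_width: 0.0853
finger_force: 0.0
```

Call:
drive_tool(
  motion=[
    [-3.2,0.9,1.2,0.013,-0.076,0.04,-1],
    [-6.4,1.9,2.5,0.025,-0.15,0.08,-1],
    [-9.6,2.8,3.7,0.038,-0.227,0.12,-1],
    [-12.8,3.8,5,0.05,-0.3,0.16,-1],
    [-16,4.7,6.2,0.063,-0.378,0.2,-1],
    [-19.2,5.7,7.5,0.076,-0.454,0.24,-1],
    [-22.4,6.6,8.7,0.088,-0.53,0.28,-1],
    [-25.6,7.6,10,0.101,-0.605,0.321,-1],
    [-25.6,7.6,10,0.101,-0.605,0.321,-1],
    [-25.6,7.6,10,0.101,-0.605,0.321,-1],
  ],
)

```text
time: 42.13
tool_pos: [0.5747, -0.2035, 0.1463]
ee_rot: [-179.6, 35.0, 71.5]
contact_force: [0.2, 0.7, 0.6]
grip_width: 0.0855
finger_force: 0.0
```

Run:
```python
from go import *
from fresh import fresh
fresh()
print(robot.get_obs()['q'])
plan([[.5756,-.2062,.03,71,-35],[.5756,-.2062,.018,71,-35]])
```

```text
top [ 0.5707 -0.3966] 69.1 [0.037 0.068]
top [ 0.5641 -0.24  ] 65.3 [0.039 0.066]
scene [ 0.5649 -0.2399] 72.4 [0.038 0.068]
scene [ 0.5717 -0.3978] 64.3 [0.04  0.073]
[ -9.23092253  40.43253791  10.95581683  96.39076088  30.01480271
  59.76837118 -37.81555822]
[0.5756, -0.2062, 0.03, 71, -35] -> [6.47, 0.12, 9.95] [0.001, -0.003, 0.006] rows 2.8 0.1
[0.5756, -0.2062, 0.018, 71, -35] -> [0.69, -0.0, 0.98] [0.0, 0.0, 0.0] rows 0.3 0.0
```

Call:
drive_tool(
  motion=[
    [1.6,0.1,2.5,0,0,0.006,-1],
    [3.2,0.1,5,0,0,0.006,-1],
    [4.8,0.1,7.5,0,0,0.006,-1],
    [6.5,0.1,9.9,0,0,0.006,-1],
    [6.8,0.1,10.5,0,0,0.006,-1],
    [7.2,0.1,10.9,0,0,0.006,-1],
    [7.2,0.1,10.9,0,0,0.006,-1],
    [7.2,0.1,10.9,0,0,0.006,-1],
    [7.2,0.1,10.9,0,0,0.006,-1],
    [7.2,0.1,10.9,0,0,0.006,-1],
  ],
)

```text
time: 43.07
tool_pos: [0.5768, -0.2077, 0.02]
ee_rot: [179.7, 34.9, 70.7]
contact_force: [-0.4, 0.4, 0.6]
grip_width: 0.0856
finger_force: 0.0
```

Call:
drive_tool(
  motion=[
    [0,0,0,0,0,0,1],
    [0,0,0,0,0,0,1],
    [0,0,0,0,0,0,1],
    [0,0,0,0,0,0,1],
    [0,0,0,0,0,0,1],
    [0,0,0,0,0,0,1],
    [0,0,0,0,0,0,1],
    [0,0,0,0,0,0,1],
    [0,0,0,0,0,0,1],
    [0,0,0,0,0,0,1],
  ],
)

```text
time: 43.9
tool_pos: [0.5763, -0.2073, 0.0196]
ee_rot: [179.8, 34.9, 70.8]
contact_force: [-1.4, 3.4, 7.5]
grip_width: 0.0619
finger_force: 41.6
```

Run:
```python
from go import *
print(robot.get_obs()['tool_pos'],robot.get_obs()['q'])
plan([[.57,-.20,.20,71,-35],[.5,.05,.25,88,10],[.4785,.229,.24,101,55]])
```

```text
[ 0.57627367 -0.20734963  0.01955468] [ -9.22327359  52.36355949  11.53010644  96.38476083  31.66181753
  49.33309098 -44.87405722]
[0.57, -0.2, 0.2, 71, -35] -> [-9.93, -0.78, -15.08] [0.001, -0.001, -0.003] rows 4.3 0.0
[0.5, 0.05, 0.25, 88, 10] -> [14.63, -14.76, -16.35] [-0.066, 0.78, -0.297] rows 6.3 6.7
[0.4785, 0.229, 0.24, 101, 55] -> [17.37, -2.77, 4.08] [0.125, 0.782, -0.196] rows 4.3 6.5
```

Call:
drive_tool(
  motion=[
    [-0.7,0,-1.1,0,0,0,1],
    [-2,0,-3,0,0,0,1],
    [-3.7,0,-5.5,0,0,0,1],
    [-5.5,-0.2,-8.3,0,0,0,1],
    [-7.3,-0.4,-11,0,0,0,1],
    [-9,-0.6,-13.5,0,0,0,1],
    [-9.9,-0.8,-15,0,0,0,1],
    [-9.9,-0.8,-15,0,0,0,1],
    [-9.9,-0.8,-15,0,0,0,1],
    [-9.9,-0.8,-15,0,0,0,1],
  ],
)

```text
time: 44.73
tool_pos: [0.5688, -0.2002, 0.1974]
ee_rot: [179.9, 34.9, 70.8]
contact_force: [-0.2, 0.7, -2.4]
grip_width: 0.0617
finger_force: 43.7
```

Call:
drive_tool(
  motion=[
    [1.8,-1.8,-2,-0.008,0.098,-0.037,1],
    [3.7,-3.7,-4.1,-0.017,0.195,-0.074,1],
    [5.5,-5.5,-6.1,-0.025,0.293,-0.11,1],
    [7.3,-7.4,-8.2,-0.033,0.39,-0.149,1],
    [9.1,-9.2,-10.2,-0.041,0.488,-0.186,1],
    [11,-11,-12.3,-0.05,0.585,-0.223,1],
    [12.8,-12.9,-14.3,-0.058,0.683,-0.26,1],
    [14.6,-14.8,-16.3,-0.066,0.78,-0.297,1],
    [14.6,-14.8,-16.3,-0.066,0.78,-0.297,1],
    [14.6,-14.8,-16.3,-0.066,0.78,-0.297,1],
  ],
)

```text
time: 45.57
tool_pos: [0.498, 0.0488, 0.2467]
ee_rot: [180.0, -10.0, 87.9]
contact_force: [-0.8, -1.1, -1.5]
grip_width: 0.0619
finger_force: 44.1
```

Run:
```python
from go import *
plan([[.4792,.2271,.24,101,55]])
```

```text
[0.4792, 0.2271, 0.24, 101, 55] -> [17.36, -2.55, 3.74] [0.127, 0.782, -0.198] rows 4.3 6.5
```

Call:
drive_tool(
  motion=[
    [2.5,-0.4,0.5,0.018,0.11,-0.028,1],
    [5,-0.7,1.1,0.036,0.22,-0.056,1],
    [7.5,-1.1,1.6,0.054,0.335,-0.085,1],
    [10,-1.5,2.1,0.072,0.45,-0.113,1],
    [12.5,-1.8,2.7,0.09,0.56,-0.14,1],
    [15,-2.2,3.2,0.108,0.67,-0.17,1],
    [17.4,-2.5,3.7,0.127,0.782,-0.198,1],
    [17.4,-2.5,3.7,0.127,0.782,-0.198,1],
    [17.4,-2.5,3.7,0.127,0.782,-0.198,1],
    [17.4,-2.5,3.7,0.127,0.782,-0.198,1],
  ],
)

```text
time: 46.4
tool_pos: [0.4811, 0.227, 0.2408]
ee_rot: [179.9, -54.9, 101.0]
contact_force: [-0.3, 0.2, -2.1]
grip_width: 0.0617
finger_force: 44.4
```

```bash
python3 go.py ".4792 .2271 .158 101 55"
```

```text
[0.4792, 0.2271, 0.158, 101.0, 55.0] -> [-6.75, -0.19, 4.8] [0.001, 0.002, 0.0] rows 2.0 0.0
```

Call:
drive_tool(
  motion=[
    [-1.7,-0.2,1.2,0,0,0,1],
    [-3.4,-0.2,2.4,0,0,0,1],
    [-5.1,-0.2,3.6,0,0,0,1],
    [-6.7,-0.2,4.8,0,0,0,1],
    [-6.7,-0.2,4.8,0,0,0,1],
    [-6.7,-0.2,4.8,0,0,0,1],
    [-6.7,-0.2,4.8,0,0,0,1],
    [-6.7,-0.2,4.8,0,0,0,1],
    [-6.7,-0.2,4.8,0,0,0,1],
    [-6.7,-0.2,4.8,0,0,0,1],
  ],
)

```text
time: 47.23
tool_pos: [0.4793, 0.2284, 0.1601]
ee_rot: [179.6, -55.0, 101.3]
contact_force: [-0.4, -0.5, -1.5]
grip_width: 0.0613
finger_force: 44.4
```

```bash
python3 go.py ".4792 .2271 .127 101 55"
```

```text
[0.4792, 0.2271, 0.127, 101.0, 55.0] -> [-2.79, -0.05, 1.79] [0.002, 0.0, 0.003] rows 0.8 0.0
```

Call:
drive_tool(
  motion=[
    [-0.5,0,0.3,0,0,0.003,1],
    [-1,0,0.6,0,0,0.003,1],
    [-1.4,0,0.9,0,0,0.003,1],
    [-1.9,0,1.2,0,0,0.003,1],
    [-2.3,0,1.5,0,0,0.003,1],
    [-2.6,0,1.7,0,0,0.003,1],
    [-2.8,0,1.8,0,0,0.003,1],
    [-2.8,0,1.8,0,0,0.003,1],
    [-2.8,0,1.8,0,0,0.003,1],
    [-2.8,0,1.8,0,0,0.003,1],
  ],
)

```text
time: 48.07
tool_pos: [0.4793, 0.2273, 0.1262]
ee_rot: [180.0, -55.0, 100.9]
contact_force: [0.4, -0.6, -1.0]
grip_width: 0.0618
finger_force: 44.4
```

Call:
drive_tool(
  motion=[
    [-0.1,0,0.07,0,0,0,1],
    [-0.2,0,0.14,0,0,0,1],
    [-0.27,0,0.19,0,0,0,1],
    [-0.33,0,0.23,0,0,0,1],
    [-0.33,0,0.23,0,0,0,1],
    [-0.33,0,0.23,0,0,0,1],
    [-0.33,0,0.23,0,0,0,1],
    [-0.33,0,0.23,0,0,0,1],
    [-0.33,0,0.23,0,0,0,1],
    [-0.33,0,0.23,0,0,0,1],
  ],
)

```text
time: 48.9
tool_pos: [0.4791, 0.2274, 0.1223]
ee_rot: [180.0, -55.1, 100.9]
contact_force: [-0.6, -1.4, 3.3]
grip_width: 0.0615
finger_force: 44.7
```

Call:
drive_tool(
  motion=[
    [0,0,0,0,0,0,-1],
    [0,0,0,0,0,0,-1],
    [0,0,0,0,0,0,-1],
    [0,0,0,0,0,0,-1],
    [0,0,-1,0,0,0,-1],
    [0,0,-3,0,0,0,-1],
    [0,0,-6,0,0,0,-1],
    [0,0,-9,0,0,0,-1],
    [0,0,-12,0,0,0,-1],
    [0,0,-12,0,0,0,-1],
  ],
)

```text
time: 49.73
tool_pos: [0.5016, 0.1245, 0.1927]
ee_rot: [179.6, -54.7, 100.8]
contact_force: [0.0, -0.5, -0.3]
grip_width: 0.0854
finger_force: 0.0
```

Run:
```python
from go import *
from fresh import fresh
fresh()
plan([[.54,-.02,.25,85,0],[.5835,-.3643,.16,69,-35]])
```

```text
top [ 0.5705 -0.3967] 70.0 [0.037 0.068]
scene [ 0.5726 -0.3975] 64.5 [0.043 0.071]
[0.54, -0.02, 0.25, 85, 0] -> [-4.06, 1.27, -16.0] [-0.131, -0.953, 0.255] rows 4.0 8.0
[0.5835, -0.3643, 0.16, 69, -35] -> [-33.92, 7.33, 9.0] [0.085, -0.607, 0.27] rows 8.6 5.4
```

Call:
drive_tool(
  motion=[
    [-0.5,0.2,-2,-0.016,-0.119,0.032,-1],
    [-1,0.3,-4,-0.033,-0.238,0.064,-1],
    [-1.5,0.5,-6,-0.05,-0.357,0.096,-1],
    [-2,0.6,-8,-0.065,-0.476,0.127,-1],
    [-2.5,0.8,-10,-0.082,-0.596,0.16,-1],
    [-3,1,-12,-0.1,-0.715,0.19,-1],
    [-3.5,1.1,-14,-0.115,-0.834,0.223,-1],
    [-4.1,1.3,-16,-0.131,-0.953,0.255,-1],
    [-4.1,1.3,-16,-0.131,-0.953,0.255,-1],
    [-4.1,1.3,-16,-0.131,-0.953,0.255,-1],
  ],
)

```text
time: 50.67
tool_pos: [0.5391, -0.0159, 0.2483]
ee_rot: [-179.8, -0.3, 85.4]
contact_force: [-0.1, 0.6, -0.6]
grip_width: 0.0852
finger_force: 0.0
```

Call:
drive_tool(
  motion=[
    [-3.8,0.8,1,0.009,-0.067,0.03,-1],
    [-7.5,1.6,2,0.019,-0.135,0.06,-1],
    [-11.3,2.4,3,0.028,-0.2,0.09,-1],
    [-15.1,3.3,4,0.038,-0.27,0.12,-1],
    [-18.8,4.1,5,0.047,-0.337,0.15,-1],
    [-22.6,4.9,6,0.057,-0.405,0.18,-1],
    [-26.4,5.7,7,0.066,-0.47,0.21,-1],
    [-30.2,6.5,8,0.076,-0.54,0.24,-1],
    [-33.9,7.3,9,0.085,-0.607,0.27,-1],
    [-33.9,7.3,9,0.085,-0.607,0.27,-1],
  ],
)

```text
time: 51.5
tool_pos: [0.5783, -0.3678, 0.1522]
ee_rot: [-179.1, 35.2, 69.2]
contact_force: [-1.8, -0.1, -0.3]
grip_width: 0.0856
finger_force: 0.0
```

Run:
```python
from go import *
from fresh import fresh
fresh()
print(robot.get_obs()['q'])
plan([[.5835,-.3643,.03,69,-35],[.5835,-.3643,.018,69,-35]])
```

```text
top [ 0.5714 -0.4012] 55.2 [0.034 0.067]
scene [ 0.5721 -0.397 ] 63.9 [0.04  0.072]
[ 1.97925512e-02  4.42842068e+01  1.92486756e+01  8.99027474e+01
  2.62139894e+01  5.51708032e+01 -2.28645945e+01]
[0.5835, -0.3643, 0.03, 69, -35] -> [7.15, 0.43, 10.22] [-0.008, -0.002, 0.005] rows 3.0 0.1
[0.5835, -0.3643, 0.018, 69, -35] -> [0.69, -0.0, 0.98] [0.0, 0.0, 0.0] rows 0.3 0.0
```

Call:
drive_tool(
  motion=[
    [1.8,0.4,2.5,-0.008,0,0.005,-1],
    [3.6,0.4,5.1,-0.008,0,0.005,-1],
    [5.4,0.4,7.6,-0.008,0,0.005,-1],
    [7.1,0.4,10.2,-0.008,0,0.005,-1],
    [7.5,0.4,10.7,-0.008,0,0.005,-1],
    [7.9,0.4,11.3,-0.008,0,0.005,-1],
    [7.9,0.4,11.3,-0.008,0,0.005,-1],
    [7.9,0.4,11.3,-0.008,0,0.005,-1],
    [7.9,0.4,11.3,-0.008,0,0.005,-1],
    [7.9,0.4,11.3,-0.008,0,0.005,-1],
  ],
)

```text
time: 52.43
tool_pos: [0.5881, -0.3643, 0.0224]
ee_rot: [179.3, 34.9, 68.8]
contact_force: [0.3, 1.1, 0.9]
grip_width: 0.0853
finger_force: 0.0
```

Call:
drive_tool(
  motion=[
    [0,0,0,0,0,0,1],
    [0,0,0,0,0,0,1],
    [0,0,0,0,0,0,1],
    [0,0,0,0,0,0,1],
    [0,0,0,0,0,0,1],
    [0,0,0,0,0,0,1],
    [0,0,0,0,0,0,1],
    [0,0,0,0,0,0,1],
    [0,0,0,0,0,0,1],
    [0,0,0,0,0,0,1],
  ],
)

```text
time: 53.27
tool_pos: [0.5876, -0.3637, 0.022]
ee_rot: [179.4, 35.0, 68.8]
contact_force: [-1.6, 4.6, 8.7]
grip_width: 0.0607
finger_force: 41.1
```

Run:
```python
from go import *
print(robot.get_obs()['tool_pos'],robot.get_obs()['q'])
plan([[.57,-.33,.20,69,-35],[.52,-.05,.25,82,0],[.489,.188,.25,101,55]])
```

```text
[ 0.58763474 -0.36369584  0.02202587] [ -0.1790148   56.01104059  19.27087925  89.81864598  27.12614708
  44.63949893 -30.2818374 ]
[0.57, -0.33, 0.2, 69, -35] -> [-8.16, -2.7, -16.04] [0.009, -0.0, -0.003] rows 4.4 0.1
[0.52, -0.05, 0.25, 82, 0] -> [17.08, -14.7, -18.06] [-0.069, 0.608, -0.22] rows 6.9 5.2
[0.489, 0.188, 0.25, 101, 55] -> [23.14, -6.38, -0.0] [0.159, 0.951, -0.306] rows 5.8 8.1
```

Call:
drive_tool(
  motion=[
    [0,0,0,0,0,0,-1],
    [0,0,0,0,0,0,-1],
    [0,0,0,0,0,0,-1],
    [0,0,0,0,0,0,-1],
    [0,0,0,0,0,0,-1],
    [0.1,-0.2,0.2,0.005,0,0,-1],
    [0.2,-0.4,0.4,0.01,0,0,-1],
    [0.2,-0.4,0.4,0.01,0,0,-1],
    [0.2,-0.4,0.4,0.01,0,0,-1],
    [0.2,-0.4,0.4,0.01,0,0,-1],
  ],
)

```text
time: 54.1
tool_pos: [0.5831, -0.3632, 0.016]
ee_rot: [-180.0, 35.0, 68.9]
contact_force: [0.0, 0.1, -0.2]
grip_width: 0.0854
finger_force: 0.0
```

Call:
drive_tool(
  motion=[
    [0,0,0,0,0,0,1],
    [0,0,0,0,0,0,1],
    [0,0,0,0,0,0,1],
    [0,0,0,0,0,0,1],
    [0,0,0,0,0,0,1],
    [0,0,0,0,0,0,1],
    [0,0,0,0,0,0,1],
    [0,0,0,0,0,0,1],
    [0,0,0,0,0,0,1],
    [0,0,0,0,0,0,1],
  ],
)

```text
time: 54.93
tool_pos: [0.5837, -0.363, 0.0166]
ee_rot: [180.0, 35.0, 68.9]
contact_force: [-0.1, 2.2, 4.9]
grip_width: 0.0623
finger_force: 44.1
```

Run:
```python
from go import *
plan([[.57,-.33,.20,69,-35],[.52,-.05,.25,82,0],[.489,.188,.25,101,55]])
```

```text
[0.57, -0.33, 0.2, 69, -35] -> [-8.4, -2.46, -16.51] [-0.001, -0.0, -0.002] rows 4.5 0.0
[0.52, -0.05, 0.25, 82, 0] -> [17.08, -14.7, -18.06] [-0.069, 0.608, -0.22] rows 6.9 5.2
[0.489, 0.188, 0.25, 101, 55] -> [23.14, -6.38, -0.0] [0.159, 0.951, -0.306] rows 5.8 8.1
```

Call:
drive_tool(
  motion=[
    [-0.7,0,-1,0,0,0,1],
    [-2,0,-3,0,0,0,1],
    [-3.5,-0.5,-5.5,0,0,0,1],
    [-5,-1,-8.5,0,0,0,1],
    [-6.5,-1.5,-11.5,0,0,0,1],
    [-7.5,-2,-14,0,0,0,1],
    [-8.4,-2.5,-16.5,0,0,0,1],
    [-8.4,-2.5,-16.5,0,0,0,1],
    [-8.4,-2.5,-16.5,0,0,0,1],
    [-8.4,-2.5,-16.5,0,0,0,1],
  ],
)

```text
time: 55.77
tool_pos: [0.5685, -0.3301, 0.1989]
ee_rot: [-179.9, 35.0, 68.9]
contact_force: [-0.2, 0.3, -0.9]
grip_width: 0.0628
finger_force: 44.1
```

Call:
drive_tool(
  motion=[
    [2.1,-1.8,-2.3,-0.009,0.076,-0.027,1],
    [4.3,-3.7,-4.5,-0.017,0.152,-0.055,1],
    [6.4,-5.5,-6.8,-0.026,0.228,-0.083,1],
    [8.5,-7.3,-9,-0.035,0.304,-0.11,1],
    [10.7,-9.2,-11.3,-0.043,0.38,-0.138,1],
    [12.8,-11,-13.5,-0.052,0.456,-0.165,1],
    [15,-12.9,-15.8,-0.06,0.532,-0.193,1],
    [17.1,-14.7,-18,-0.069,0.608,-0.22,1],
    [17.1,-14.7,-18,-0.069,0.608,-0.22,1],
    [17.1,-14.7,-18,-0.069,0.608,-0.22,1],
  ],
)

```text
time: 56.6
tool_pos: [0.5189, -0.0502, 0.2481]
ee_rot: [-179.8, 0.0, 81.9]
contact_force: [0.6, -0.4, -1.1]
grip_width: 0.0622
finger_force: 44.3
```

Run:
```python
from go import *
plan([[.4862,.1908,.245,101,55]])
```

```text
[0.4862, 0.1908, 0.245, 101, 55] -> [23.4, -6.65, 0.33] [0.158, 0.95, -0.309] rows 5.8 8.1
```

Call:
drive_tool(
  motion=[
    [2.7,-0.8,0,0.018,0.105,-0.034,1],
    [5.3,-1.5,0,0.035,0.21,-0.069,1],
    [8,-2.2,0.1,0.053,0.317,-0.103,1],
    [10.6,-3,0.1,0.07,0.42,-0.137,1],
    [13.2,-3.7,0.2,0.088,0.53,-0.17,1],
    [15.9,-4.5,0.2,0.105,0.63,-0.206,1],
    [18.5,-5.2,0.3,0.123,0.74,-0.24,1],
    [21,-6,0.3,0.14,0.845,-0.275,1],
    [23.4,-6.6,0.3,0.158,0.95,-0.309,1],
    [23.4,-6.6,0.3,0.158,0.95,-0.309,1],
  ],
)

```text
time: 57.43
tool_pos: [0.4859, 0.1914, 0.2423]
ee_rot: [-179.4, -55.4, 100.6]
contact_force: [-1.0, -0.6, -2.3]
grip_width: 0.0622
finger_force: 44.7
```

```bash
python3 go.py ".4862 .1908 .158 101 55"
```

```text
[0.4862, 0.1908, 0.158, 101.0, 55.0] -> [-6.97, 0.07, 4.74] [-0.004, -0.007, -0.004] rows 2.0 0.1
```

Call:
drive_tool(
  motion=[
    [-1.7,0.1,1.2,0,-0.003,0,1],
    [-3.5,0.1,2.4,0,-0.003,0,1],
    [-5.2,0.1,3.6,0,-0.003,0,1],
    [-7,0.1,4.7,0,-0.003,0,1],
    [-7,0.1,4.7,0,-0.003,0,1],
    [-7,0.1,4.7,0,-0.003,0,1],
    [-7,0.1,4.7,0,-0.003,0,1],
    [-7,0.1,4.7,0,-0.003,0,1],
    [-7,0.1,4.7,0,-0.003,0,1],
    [-7,0.1,4.7,0,-0.003,0,1],
  ],
)

```text
time: 58.27
tool_pos: [0.4896, 0.1893, 0.1626]
ee_rot: [179.7, -54.8, 101.2]
contact_force: [-0.4, -0.4, -1.3]
grip_width: 0.0624
finger_force: 44.7
```

```bash
python3 go.py ".4862 .1908 .127 101 55"
```

```text
[0.4862, 0.1908, 0.127, 101.0, 55.0] -> [-2.78, -0.31, 2.23] [0.002, 0.004, 0.002] rows 0.9 0.0
```

Call:
drive_tool(
  motion=[
    [0.12,-0.3,0.17,0,0.004,0,1],
    [0.12,-0.3,0.17,0,0.004,0,1],
    [-0.5,-0.3,0.6,0,0.004,0,1],
    [-1,-0.3,0.95,0,0.004,0,1],
    [-1.5,-0.3,1.3,0,0.004,0,1],
    [-2,-0.3,1.65,0,0.004,0,1],
    [-2.4,-0.3,1.95,0,0.004,0,1],
    [-2.8,-0.3,2.2,0,0.004,0,1],
    [-2.8,-0.3,2.2,0,0.004,0,1],
    [-2.8,-0.3,2.2,0,0.004,0,1],
  ],
)

```text
time: 59.1
tool_pos: [0.4858, 0.1908, 0.1261]
ee_rot: [179.9, -55.1, 101.1]
contact_force: [0.5, 0.1, -0.1]
grip_width: 0.0624
finger_force: 44.7
```

Call:
drive_tool(
  motion=[
    [-0.1,0,0.07,0,0,0,1],
    [-0.2,0,0.14,0,0,0,1],
    [-0.27,0,0.19,0,0,0,1],
    [-0.33,0,0.23,0,0,0,1],
    [-0.33,0,0.23,0,0,0,1],
    [-0.33,0,0.23,0,0,0,1],
    [-0.33,0,0.23,0,0,0,1],
    [-0.33,0,0.23,0,0,0,1],
    [-0.33,0,0.23,0,0,0,1],
    [-0.33,0,0.23,0,0,0,1],
  ],
)

```text
time: 59.93
tool_pos: [0.4855, 0.1926, 0.126]
ee_rot: [179.8, -55.5, 101.3]
contact_force: [-3.6, -4.7, 20.5]
grip_width: 0.0619
finger_force: 46.0
```

Call:
drive_tool(
  motion=[
    [0,0,0,0,0,0,-1],
    [0,0,0,0,0,0,-1],
    [0,0,0,0,0,0,-1],
    [0,0,0,0,0,0,-1],
    [0,0,-1,0,0,0,-1],
    [0,0,-3,0,0,0,-1],
    [0,0,-6,0,0,0,-1],
    [0,0,-9,0,0,0,-1],
    [0,0,-12,0,0,0,-1],
    [0,0,-12,0,0,0,-1],
  ],
)

```text
time: 60.77
tool_pos: [0.5081, 0.0876, 0.1929]
ee_rot: [179.4, -54.7, 101.0]
contact_force: [1.3, -2.1, -0.4]
grip_width: 0.0856
finger_force: 0.0
```

Run:
```python
from go import *
np.set_printoptions(precision=4,suppress=True)
t=lambda x,y:[130+x/4.4-.4,150+y/4.4-.4]; s=lambda x,y:[270+(x-400)*.215-.4,135+y*.215-.4]
print("top",T.plane([t(116,120),t(207,100)],.075))
# scene prong tips: fork1 (620,190),(665,210) fork2 (685,150),(730,165), at z .092
for a,b in(((620,190),(668,212)),((685,150),(730,165))):
    P=S.plane([s(*a),s(*b)],.090);print("scene",P,P.mean(0),np.linalg.norm(P[0]-P[1]))
h=np.array([np.cos(np.radians(120)),np.sin(np.radians(120))]);p=np.array([.4455,-.3745])-.006*h
q=p+.10*h
plan([[.50,-.10,.30,105,0],[*q,.24,120,-50],[*q,.198,120,-50],[*p,.115,120,-50]])
sc=viewer.snapshot("scene");tp=viewer.snapshot("top")
cc=np.zeros((400,800,3),np.uint8);cc[:,:400]=cv2.resize(tp[145:245,130:230],(400,400),interpolation=2);cc[:,400:]=cv2.resize(sc[120:220,270:370],(400,400),interpolation=2);cv2.imwrite('pics/j.png',cc)
```

```text
top [[0.5923 0.3266 0.075 ]
 [0.6082 0.2462 0.075 ]]
scene [[0.586  0.2356 0.09  ]
 [0.6276 0.2428 0.09  ]] [0.6068 0.2392 0.09  ] 0.04227750054079633
scene [[0.579  0.3101 0.09  ]
 [0.6141 0.3214 0.09  ]] [0.5965 0.3157 0.09  ] 0.03689765360404249
[0.5, -0.1, 0.3, 105, 0] -> [-1.82, -4.17, -21.14] [0.042, -0.954, -0.069] rows 5.2 7.7
[np.float64(0.3985), np.float64(-0.29309361204426276), 0.24, 120, -50] -> [-16.02, -14.8, 6.0] [-0.114, -0.868, -0.245] rows 5.4 7.3
[np.float64(0.3985), np.float64(-0.29309361204426276), 0.198, 120, -50] -> [3.22, -0.0, 2.7] [0.0, 0.0, 0.0] rows 1.0 0.0
[np.float64(0.4485), np.float64(-0.37969615242270666), 0.115, 120, -50] -> [-0.07, -0.0, 13.0] [0.0, 0.0, 0.0] rows 3.1 0.0
```

View pics/j.png

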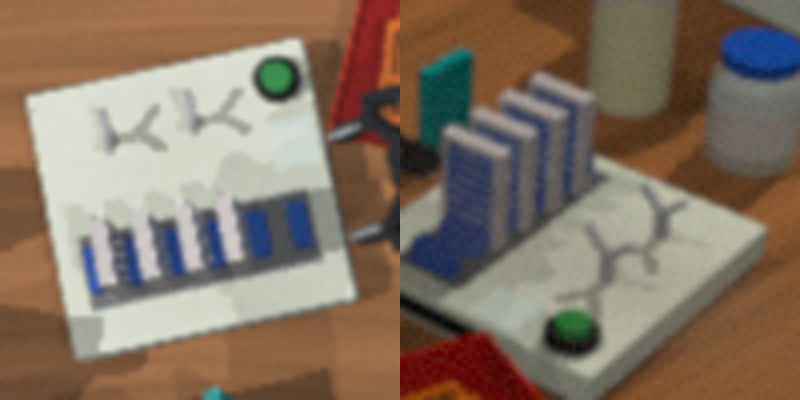

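All four fresh cassettes stand in slots 2–5. The fork prong midpoints are at about (104,129) and (189,110) in the top half, and (609,238) and (665,194) in the scene half. I'll refine the rest position next.

Run:
```python
from h import *
np.set_printoptions(precision=4,suppress=True)
print(tri([328.9,173.6],[166.2,174.5]),T.plane([166.2,174.5],.09),S.plane([328.9,173.6],.09))
print(T.plane([[130+26-.4,145+32.3-.4],[130+47.3-.4,145+27.5-.4]],.085),S.plane([[270+52.3-.4,120+59.5-.4],[270+66.3-.4,120+48.5-.4]],.085))
print(T.proj([.601,.283,.092]),S.proj([.601,.283,.092]))
```

```text
(array([0.5978, 0.2842, 0.0832]), np.float64(0.003125702586930508)) [[0.5972 0.2843 0.09  ]] [[0.6039 0.275  0.09  ]]
[[0.59   0.3261 0.085 ]
 [0.6067 0.2437 0.085 ]] [[0.6072 0.2388 0.085 ]
 [0.5906 0.3237 0.085 ]]
[[166.4527 173.4211]] [[329.9974 171.9111]]
```

Call:
drive_tool(
  motion=[
    [-0.2,-0.5,-2.6,0.005,-0.119,-0.009,-1],
    [-0.5,-1,-5.3,0.01,-0.238,-0.017,-1],
    [-0.7,-1.6,-7.9,0.016,-0.357,-0.026,-1],
    [-0.9,-2.1,-10.6,0.021,-0.477,-0.035,-1],
    [-1.1,-2.6,-13.2,0.026,-0.596,-0.043,-1],
    [-1.4,-3.1,-15.8,0.031,-0.715,-0.052,-1],
    [-1.6,-3.6,-18.5,0.037,-0.835,-0.06,-1],
    [-1.8,-4.2,-21.1,0.042,-0.954,-0.069,-1],
    [-1.8,-4.2,-21.1,0.042,-0.954,-0.069,-1],
    [-1.8,-4.2,-21.1,0.042,-0.954,-0.069,-1],
  ],
)

```text
time: 61.7
tool_pos: [0.4977, -0.0917, 0.297]
ee_rot: [-179.8, -0.5, 105.6]
contact_force: [0.2, -0.2, -0.5]
grip_width: 0.0858
finger_force: 0.0
```

Call:
drive_tool(
  motion=[
    [-2,-1.8,0.7,-0.014,-0.108,-0.03,-1],
    [-4,-3.7,1.5,-0.028,-0.217,-0.06,-1],
    [-6,-5.5,2.2,-0.043,-0.325,-0.09,-1],
    [-8,-7.4,3,-0.057,-0.434,-0.12,-1],
    [-10,-9.2,3.7,-0.07,-0.54,-0.153,-1],
    [-12,-11.1,4.5,-0.086,-0.65,-0.184,-1],
    [-14,-13,5.2,-0.1,-0.76,-0.214,-1],
    [-16,-14.8,6,-0.114,-0.868,-0.245,-1],
    [-16,-14.8,6,-0.114,-0.868,-0.245,-1],
    [-16,-14.8,6,-0.114,-0.868,-0.245,-1],
  ],
)

```text
time: 62.53
tool_pos: [0.3939, -0.2671, 0.223]
ee_rot: [-172.5, 38.2, 121.5]
contact_force: [0.3, -0.5, -0.7]
grip_width: 0.0854
finger_force: 0.0
```

Run:
```python
from go import *
print(robot.get_obs()['q'])
plan([[.4035,-.3018,.192,120,-50],[.4485,-.3797,.115,120,-50]])
```

```text
[ 32.8391501   11.52791212 -29.6873055  135.30271292  72.51565618
  43.0428305  -26.27956573]
[0.4035, -0.3018, 0.192, 120, -50] -> [-0.79, -0.39, 4.67] [-0.112, -0.204, 0.032] rows 1.1 1.9
[0.4485, -0.3797, 0.115, 120, -50] -> [0.12, 0.0, 11.84] [0.0, 0.0, 0.0] rows 2.8 0.0
```

Run:
```python
from go import *
plan([[.4485,-.3797,.26,120,-50],[.4485,-.3797,.123,120,-50]])
```

```text
[0.4485, -0.3797, 0.26, 120, -50] -> [-12.07, -0.58, 4.92] [-0.112, -0.204, 0.032] rows 3.1 1.9
[0.4485, -0.3797, 0.123, 120, -50] -> [10.49, -0.0, 8.81] [0.0, 0.0, 0.0] rows 3.3 0.0
```

Call:
drive_tool(
  motion=[
    [-4,-0.2,0,0,0,0,-1],
    [-7,-0.3,2,-0.03,-0.05,0.01,-1],
    [-10,-0.5,4,-0.06,-0.1,0.02,-1],
    [-12.1,-0.6,4.9,-0.112,-0.204,0.032,-1],
    [-12.1,-0.6,4.9,-0.112,-0.204,0.032,-1],
    [-12.1,-0.6,4.9,-0.112,-0.204,0.032,-1],
    [-12.1,-0.6,4.9,-0.112,-0.204,0.032,-1],
    [-12.1,-0.6,4.9,-0.112,-0.204,0.032,-1],
    [-12.1,-0.6,4.9,-0.112,-0.204,0.032,-1],
    [-12.1,-0.6,4.9,-0.112,-0.204,0.032,-1],
  ],
)

```text
time: 63.37
tool_pos: [0.4507, -0.3798, 0.2637]
ee_rot: [179.6, 50.3, 119.7]
contact_force: [0.0, 0.8, -0.3]
grip_width: 0.0856
finger_force: 0.0
```

Run:
```python
from go import *
print(robot.get_obs()['q'])
plan([[.4485,-.3797,.16,120,-50],[.4485,-.3797,.123,120,-50]])
```

```text
[ 39.73853247  14.11172323 -22.095379   132.13686628 103.6195672
  35.63226048 -42.14827294]
[0.4485, -0.3797, 0.16, 120, -50] -> [8.05, -0.23, 6.53] [0.003, 0.005, -0.003] rows 2.5 0.1
[0.4485, -0.3797, 0.123, 120, -50] -> [2.83, -0.0, 2.38] [0.0, 0.0, 0.0] rows 0.9 0.0
```

Call:
drive_tool(
  motion=[
    [1.6,-0.2,1.3,0,0.005,0,-1],
    [3.2,-0.2,2.6,0,0.005,0,-1],
    [4.8,-0.2,3.9,0,0.005,0,-1],
    [6.4,-0.2,5.2,0,0.005,0,-1],
    [8,-0.2,6.5,0,0.005,0,-1],
    [9.5,-0.2,7.7,0,0.005,0,-1],
    [10.9,-0.2,8.9,0,0.005,0,-1],
    [10.9,-0.2,8.9,0,0.005,0,-1],
    [10.9,-0.2,8.9,0,0.005,0,-1],
    [10.9,-0.2,8.9,0,0.005,0,-1],
  ],
)

```text
time: 64.2
tool_pos: [0.449, -0.3802, 0.1239]
ee_rot: [179.6, 50.1, 119.7]
contact_force: [-0.1, 0.1, 1.0]
grip_width: 0.0854
finger_force: 0.0
```

Run:
```python
from go import *
o=robot.get_obs();print(o['q'],o['contact_force'])
plan([[.4485,-.3797,.123,120,-50]])
s=viewer.snapshot("scene");t=viewer.snapshot("top")
for i in(s,t): print([(b[0].round(1),b[1]) for b in blobs(i,"yellow")])
```

```text
[ 40.47345329  35.2111229  -23.66300187 134.77655337 127.40596331
  51.08853937 -66.82972255] [-0.08813289  0.13956533  1.02946025]
[0.4485, -0.3797, 0.123, 120, -50] -> [0.11, -0.02, 0.0] [0.003, 0.001, -0.003] rows 0.0 0.0
[(array([128.1, 205.5]), np.int32(50)), (array([132. , 222.8]), np.int32(142))]
[(array([341.5, 206.7]), np.int32(61))]
```

Call:
drive_tool(
  motion=[
    [0,0,0,0,0,0,1],
    [0,0,0,0,0,0,1],
    [0,0,0,0,0,0,1],
    [0,0,0,0,0,0,1],
    [0,0,0,0,0,0,1],
    [0,0,0,0,0,0,1],
    [0,0,0,0,0,0,1],
    [0,0,0,0,0,0,1],
    [0,0,0,0,0,0,1],
    [0,0,0,0,0,0,1],
  ],
  force=50,
)

```text
time: 65.13
tool_pos: [0.4488, -0.3801, 0.1231]
ee_rot: [179.6, 50.1, 119.7]
contact_force: [0.5, 0.2, 3.1]
grip_width: 0.0209
finger_force: 48.7
```

Call:
drive_tool(
  motion=[
    [0,0,0,0,0,0,1],
    [0,0,0,0,0,0,1],
    [0,0,0,0,0,0,1],
    [0,0,0,0,0,0,1],
    [0,0,0,0,0,0,1],
    [-0.4,0,-0.3,0,0,0,1],
    [-0.8,0,-0.6,0,0,0,1],
    [-1.5,0,-1.3,0,0,0,1],
    [-1.5,0,-1.3,0,0,0,1],
    [-1.5,0,-1.3,0,0,0,1],
  ],
)

```text
time: 65.97
tool_pos: [0.448, -0.38, 0.1431]
ee_rot: [179.6, 50.0, 119.7]
contact_force: [0.2, 0.5, -2.1]
grip_width: 0.0204
finger_force: 48.9
```

Call:
drive_tool(
  motion=[
    [-1.2,0,-1,0,0,0,1],
    [-2.5,0,-2.1,0,0,0,1],
    [-4,0,-3.3,0,0,0,1],
    [-5.5,0,-4.6,0,0,0,1],
    [-7,0,-5.9,0,0,0,1],
    [-8.6,0,-7.2,0,0,0,1],
    [-8.6,0,-7.2,0,0,0,1],
    [-8.6,0,-7.2,0,0,0,1],
    [-8.6,0,-7.2,0,0,0,1],
    [-8.6,0,-7.2,0,0,0,1],
  ],
)

```text
time: 66.8
tool_pos: [0.447, -0.3798, 0.2531]
ee_rot: [179.7, 49.9, 119.8]
contact_force: [-0.7, 0.5, -0.9]
grip_width: 0.0205
finger_force: 49.1
```

Run:
```python
from go import *
o=robot.get_obs();print(o['q'],o['tool_pos'],o['grip_width'])
plan([[.52,-.2,.32,112,-10],[.58,.10,.32,105,20],[.597,.276,.2,101,40]])
```

```text
[ 39.77093652  15.11086819 -21.90040816 132.73903244 105.48182862
  35.88258714 -44.10926056] [ 0.44704751 -0.37983129  0.25305136] 0.02048808235816901
[0.52, -0.2, 0.32, 112, -10] -> [2.6, 15.33, -13.4] [0.074, 0.695, 0.122] rows 4.9 5.7
[0.58, 0.1, 0.32, 105, 20] -> [25.18, 16.8, -4.44] [-0.011, 0.523, 0.123] rows 7.3 4.3
[0.597, 0.276, 0.2, 101, 40] -> [11.46, 6.2, 16.94] [-0.035, 0.349, 0.061] rows 5.1 2.8
```

Call:
drive_tool(
  motion=[
    [0.4,2.2,-1.9,0.01,0.099,0.017,1],
    [0.7,4.4,-3.8,0.021,0.2,0.035,1],
    [1.1,6.6,-5.7,0.032,0.3,0.052,1],
    [1.5,8.8,-7.7,0.042,0.4,0.07,1],
    [1.9,11,-9.6,0.053,0.5,0.087,1],
    [2.2,13.1,-11.5,0.063,0.6,0.105,1],
    [2.6,15.3,-13.4,0.074,0.695,0.122,1],
    [2.6,15.3,-13.4,0.074,0.695,0.122,1],
    [2.6,15.3,-13.4,0.074,0.695,0.122,1],
    [2.6,15.3,-13.4,0.074,0.695,0.122,1],
  ],
)

```text
time: 67.63
tool_pos: [0.5225, -0.2004, 0.3218]
ee_rot: [179.8, 9.9, 111.9]
contact_force: [0.0, -1.4, -1.6]
grip_width: 0.0207
finger_force: 49.1
```

Run:
```python
from go import *
o=robot.get_obs();print(o['q'])
plan([[.58,.10,.32,105,20]])
```

```text
[ 39.12059302  16.88905732 -33.50277466 100.85402416  20.35332023
  61.39281295  19.84164288]
[0.58, 0.1, 0.32, 105, 20] -> [25.37, 16.57, -4.2] [-0.008, 0.521, 0.123] rows 7.3 4.3
```

Call:
drive_tool(
  motion=[
    [3.2,2.1,-0.5,-0.001,0.065,0.015,1],
    [6.3,4.2,-1,-0.002,0.13,0.03,1],
    [9.5,6.2,-1.6,-0.003,0.195,0.046,1],
    [12.7,8.3,-2.1,-0.004,0.26,0.06,1],
    [15.9,10.4,-2.6,-0.005,0.325,0.077,1],
    [19,12.4,-3.2,-0.006,0.39,0.092,1],
    [22.2,14.5,-3.7,-0.007,0.455,0.108,1],
    [25.4,16.6,-4.2,-0.008,0.521,0.123,1],
    [25.4,16.6,-4.2,-0.008,0.521,0.123,1],
    [25.4,16.6,-4.2,-0.008,0.521,0.123,1],
  ],
)

```text
time: 68.47
tool_pos: [0.5764, 0.1011, 0.316]
ee_rot: [-179.7, -19.8, 105.0]
contact_force: [-0.6, -1.1, -1.6]
grip_width: 0.0206
finger_force: 49.3
```

Run:
```python
from go import *
o=robot.get_obs();print(o['q'])
u=np.array([-.191,.982]);p=np.array([.599,.2835])+(.005-.010)*u;print(p)
plan([[*p,.2,101,40]])
```

```text
[ 25.66498915  29.28009766 -42.0161471   89.74706444  -0.65419729
  68.84536308   2.63913463]
[0.599955 0.27859 ]
[np.float64(0.599955), np.float64(0.27858999999999995), 0.2, 101, 40] -> [11.64, 6.98, 16.46] [-0.041, 0.353, 0.06] rows 5.1 2.9
```

Call:
drive_tool(
  motion=[
    [2.3,1.4,1,-0.008,0.12,0.012,1],
    [4.6,2.8,3,-0.016,0.24,0.024,1],
    [7,4.2,6,-0.025,0.353,0.036,1],
    [9.3,5.6,9,-0.033,0.353,0.048,1],
    [11.6,7,13,-0.041,0.353,0.06,1],
    [11.6,7,16.5,-0.041,0.353,0.06,1],
    [11.6,7,16.5,-0.041,0.353,0.06,1],
    [11.6,7,16.5,-0.041,0.353,0.06,1],
    [11.6,7,16.5,-0.041,0.353,0.06,1],
    [11.6,7,16.5,-0.041,0.353,0.06,1],
  ],
)

```text
time: 69.3
tool_pos: [0.6042, 0.2761, 0.2035]
ee_rot: [179.5, -39.9, 101.1]
contact_force: [0.5, -1.0, -0.9]
grip_width: 0.0208
finger_force: 49.3
```

Run:
```python
from go import *
from fresh import ori
np.set_printoptions(precision=4,suppress=True)
o=robot.get_obs();print(o['q'],o['tool_pos'],o['ee_rot'])
plan([[.59995,.27859,.11,101,40]])
s=viewer.snapshot("scene");t=viewer.snapshot("top")
z=o['tool_pos'][2]+.006
for i,C in((s,S),(t,T)):
    for b in blobs(i,"yellow",15):
        print(b[0].round(1),b[1],ori(b[3],C,z))
```

```text
[ 19.2015  46.1798 -45.3095  91.5778 -11.8005  49.2124   3.581 ] [0.6042 0.2761 0.2035] [179.4969 -39.9124 101.0543]
[0.59995, 0.27859, 0.11, 101, 40] -> [-5.75, -0.44, 7.38] [0.008, 0.002, 0.001] rows 2.2 0.1
[339.7 135.3] 15 (array([0.5837, 0.3326]), np.float64(103.50026487635016), array([0.0152, 0.0236]))
[327.6 146.1] 24 (array([0.6072, 0.2518]), np.float64(154.5111545883536), array([0.0151, 0.0344]))
[321.7 150.2] 37 (array([0.6131, 0.2195]), np.float64(131.28204522093407), array([0.0178, 0.0395]))
[158.  166.3] 106 (array([0.6011, 0.2936]), np.float64(103.67056625498863), array([0.0188, 0.0775]))
```

Call:
drive_tool(
  motion=[
    [-0.3,-0.4,1,0.008,0,0,1],
    [-1.5,-0.4,2.5,0.008,0,0,1],
    [-3,-0.4,4.2,0.008,0,0,1],
    [-4.4,-0.4,5.8,0.008,0,0,1],
    [-5.8,-0.4,7.4,0.008,0,0,1],
    [-5.8,-0.4,7.4,0.008,0,0,1],
    [-5.8,-0.4,7.4,0.008,0,0,1],
    [-5.8,-0.4,7.4,0.008,0,0,1],
    [-5.8,-0.4,7.4,0.008,0,0,1],
    [-5.8,-0.4,7.4,0.008,0,0,1],
  ],
)

```text
time: 70.23
tool_pos: [0.5994, 0.2807, 0.1102]
ee_rot: [179.9, -40.0, 101.2]
contact_force: [-0.2, 0.2, -0.2]
grip_width: 0.0204
finger_force: 49.3
```

Run:
```python
from go import *
plan([[.59995,.27859,.085,101,40]])
s=viewer.snapshot("scene");t=viewer.snapshot("top")
cc=np.zeros((400,800,3),np.uint8);cc[:,:400]=cv2.resize(t[145:225,130:210],(400,400),interpolation=2);cc[:,400:]=cv2.resize(s[130:210,280:360],(400,400),interpolation=2);cv2.imwrite('pics/k.png',cc)
for i in(s,t): print([(b[0].round(1),b[1]) for b in blobs(i,"yellow",12)])
```

```text
[0.59995, 0.27859, 0.085, 101, 40] -> [-1.79, 0.02, 1.79] [-0.001, -0.0, 0.003] rows 0.6 0.0
[(array([336.6, 159.2]), np.int32(34)), (array([325.1, 169.1]), np.int32(18)), (array([320. , 172.7]), np.int32(24))]
[(array([161.8, 173.6]), np.int32(87))]
```

Call:
drive_tool(
  motion=[
    [-0.4,0,0.4,0,0,0,1],
    [-0.8,0,0.8,0,0,0,1],
    [-1.2,0,1.2,0,0,0,1],
    [-1.5,0,1.5,0,0,0,1],
    [-1.6,0,1.7,0,0,0,1],
    [-1.6,0,1.7,0,0,0,1],
    [-1.6,0,1.7,0,0,0,1],
    [-1.6,0,1.7,0,0,0,1],
    [-1.6,0,1.7,0,0,0,1],
    [-1.6,0,1.7,0,0,0,1],
  ],
)

```text
time: 71.17
tool_pos: [0.5989, 0.2791, 0.0855]
ee_rot: [-179.9, -40.0, 101.1]
contact_force: [0.8, -0.6, -1.2]
grip_width: 0.0206
finger_force: 49.3
```

Call:
drive_tool(
  motion=[
    [-0.06,0,0.08,0,0,0,1],
    [-0.13,0,0.15,0,0,0,1],
    [-0.19,0,0.23,0,0,0,1],
    [-0.26,0,0.31,0,0,0,1],
    [-0.26,0,0.31,0,0,0,1],
    [-0.26,0,0.31,0,0,0,1],
    [-0.26,0,0.31,0,0,0,1],
    [-0.26,0,0.31,0,0,0,1],
    [-0.26,0,0.31,0,0,0,1],
    [-0.26,0,0.31,0,0,0,1],
  ],
)

```text
time: 72.0
tool_pos: [0.5988, 0.2791, 0.0813]
ee_rot: [-179.9, -40.0, 101.1]
contact_force: [-0.4, 0.3, -1.2]
grip_width: 0.0205
finger_force: 49.3
```

Call:
drive_tool(
  motion=[
    [-0.06,0,0.08,0,0,0,1],
    [-0.13,0,0.15,0,0,0,1],
    [-0.19,0,0.23,0,0,0,1],
    [-0.19,0,0.23,0,0,0,1],
    [-0.19,0,0.23,0,0,0,1],
    [-0.19,0,0.23,0,0,0,1],
    [-0.19,0,0.23,0,0,0,1],
    [-0.19,0,0.23,0,0,0,1],
    [-0.19,0,0.23,0,0,0,1],
    [-0.19,0,0.23,0,0,0,1],
  ],
)

```text
time: 72.83
tool_pos: [0.5992, 0.2792, 0.0785]
ee_rot: [-179.9, -40.0, 101.1]
contact_force: [3.7, 1.6, 0.8]
grip_width: 0.0203
finger_force: 49.5
```

Run:
```python
from go import *
print(robot.get_obs()['tool_pos'],robot.get_obs()['contact_force'])
s=viewer.snapshot("scene");t=viewer.snapshot("top")
cc=np.zeros((400,800,3),np.uint8);cc[:,:400]=cv2.resize(t[145:225,130:210],(400,400),interpolation=2);cc[:,400:]=cv2.resize(s[130:210,280:360],(400,400),interpolation=2);cv2.imwrite('pics/k.png',cc)
```

```text
[0.59920277 0.27920424 0.0784742 ] [3.68002581 1.6436604  0.77644401]
```

View pics/k.png

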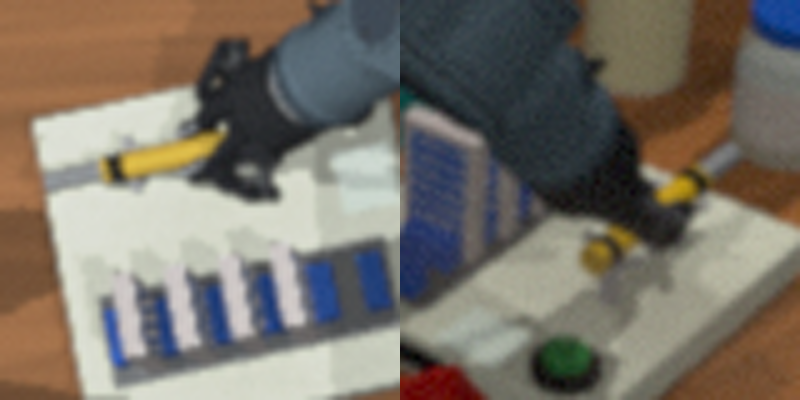

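The probe lies along tester x over both forks, with its nozzle end at (103,170) in the left half. The force says the near prong is touching, so I'll nudge it away from the robot and lower.

Call:
drive_tool(
  motion=[
    [0,0.15,0,0,0,0,1],
    [0,0.3,0,0,0,0,1],
    [-0.06,0.3,0.08,0,0,0,1],
    [-0.13,0.3,0.15,0,0,0,1],
    [-0.19,0.3,0.23,0,0,0,1],
    [-0.19,0.3,0.23,0,0,0,1],
    [-0.19,0.3,0.23,0,0,0,1],
    [-0.19,0.3,0.23,0,0,0,1],
    [-0.19,0.3,0.23,0,0,0,1],
    [-0.19,0.3,0.23,0,0,0,1],
  ],
)

```text
time: 73.77
tool_pos: [0.5999, 0.2795, 0.0777]
ee_rot: [-179.6, -40.1, 101.1]
contact_force: [-9.7, -14.3, 24.1]
grip_width: 0.0209
finger_force: 52.4
```

Call:
drive_tool(
  motion=[
    [0.12,-0.15,-0.14,0,0,0,1],
    [0.12,-0.15,-0.14,0,0,0,1],
    [0.12,-0.15,-0.14,0,0,0,1],
    [0.12,-0.15,-0.14,0,0,0,1],
    [0.12,-0.15,-0.14,0,0,0,1],
    [0.12,-0.15,-0.14,0,0,0,1],
    [0.12,-0.15,-0.14,0,0,0,1],
    [0.12,-0.15,-0.14,0,0,0,1],
    [0.12,-0.15,-0.14,0,0,0,1],
    [0.12,-0.15,-0.14,0,0,0,1],
  ],
)

```text
time: 74.6
tool_pos: [0.5998, 0.2793, 0.0779]
ee_rot: [-179.8, -40.0, 101.1]
contact_force: [-2.3, -5.4, 10.2]
grip_width: 0.0203
finger_force: 50.3
```

Call:
drive_tool(
  motion=[
    [0,0,0,0,0,0,-1],
    [0,0,0,0,0,0,-1],
    [0,0,0,0,0,0,-1],
    [0,0,0,0,0,0,-1],
    [0,0,0,0,0,0,-1],
    [0,0,0,0,0,0,-1],
    [0,0,-1,0,0,0,-1],
    [0,0,-2,0,0,0,-1],
    [0,0,-4,0,0,0,-1],
    [0,0,-4,0,0,0,-1],
  ],
)

```text
time: 75.43
tool_pos: [0.6087, 0.2513, 0.1105]
ee_rot: [179.8, -39.9, 101.1]
contact_force: [2.0, -0.9, 0.4]
grip_width: 0.0854
finger_force: 0.0
```

Call:
drive_tool(
  motion=[
    [0,0,-3,0,0,0,-1],
    [0,0,-6,0,0,0,-1],
    [0,0,-9,0,-0.1,0,-1],
    [0,0,-12,0,-0.2,0,-1],
    [0,0,-12,0,-0.3,0,-1],
    [0,0,-12,0,-0.4,0,-1],
    [0,0,-12,0,-0.5,0,-1],
    [0,0,-12,0,-0.6,0,-1],
    [0,0,-12,0,-0.698,0,-1],
    [0,0,-12,0,-0.698,0,-1],
  ],
)

```text
time: 76.27
tool_pos: [0.6185, 0.186, 0.2012]
ee_rot: [179.9, -0.0, 101.8]
contact_force: [-1.1, 2.1, -0.1]
grip_width: 0.0852
finger_force: 0.0
```

Run:
```python
from go import *
from fresh import ori
np.set_printoptions(precision=4,suppress=True)
s=viewer.snapshot("scene");t=viewer.snapshot("top");cv2.imwrite("pics/fs.png",s);cv2.imwrite("pics/ft.png",t)
for i,C in((s,S),(t,T)):
    for b in blobs(i,"yellow",12):
        P=C.plane(b[3].reshape(-1,2),.09);print(b[0].round(1),b[1],ori(b[3],C,.092),P[P[:,1].argmin(),:2],P[P[:,1].argmax(),:2])
    for b in blobs(i,"green",20): print("green",b[0],b[1])
print(tri([312.5,201.1],[198.7,163.8]))
g=[b for b in blobs(t,"green",20)]
plan([[.6455,.162,.20,101,0]])
```

```text
[330.6 172.1] 101 (array([0.6032, 0.2841]), np.float64(102.94046976945158), array([0.0219, 0.0965])) [0.616  0.2394] [0.5843 0.3351]
[319.1 180.9] 22 (array([0.6154, 0.2168]), np.float64(128.19221919559882), array([0.0151, 0.0271])) [0.6198 0.2077] [0.6097 0.2316]
green [312.5 201. ] 58
[166.  175.2] 106 (array([0.594 , 0.2847]), np.float64(101.53177200130526), array([0.0166, 0.0976])) [0.6098 0.2387] [0.5886 0.3313]
(array([0.6454, 0.1619, 0.0521]), np.float64(0.0010085797681184218))
[0.6455, 0.162, 0.2, 101, 0] -> [-2.27, 2.16, -0.03] [-0.001, -0.003, 0.006] rows 0.8 0.1
```

The probe lies in the forks with yaw about 102° and matching height in both views. Next is the button.

Call:
drive_tool(
  motion=[
    [-1.1,1.1,0,0,0,0,1],
    [-2.3,2.2,0,0,0,0,1],
    [-2.3,2.2,0,0,0,0,1],
    [-2.3,2.2,0,0,0,0,1],
    [-2.3,2.2,0,0,0,0,1],
    [-2.3,2.2,0,0,0,0,1],
    [-2.3,2.2,0,0,0,0,1],
    [-2.3,2.2,0,0,0,0,1],
    [-2.3,2.2,0,0,0,0,1],
    [-2.3,2.2,0,0,0,0,1],
  ],
)

```text
time: 77.2
tool_pos: [0.6462, 0.1605, 0.1997]
ee_rot: [-179.9, -0.0, 101.2]
contact_force: [0.1, -0.5, -1.2]
grip_width: -0.0001
finger_force: 0.0
```

Call:
drive_tool(
  motion=[
    [0,0,2.5,0,0,0,1],
    [0,0,5,0,0,0,1],
    [0,0,7.5,0,0,0,1],
    [0,0,10,0,0,0,1],
    [0,0,11.5,0,0,0,1],
    [0,0,11.5,0,0,0,1],
    [0,0,11.5,0,0,0,1],
    [0,0,11.5,0,0,0,1],
    [0,0,11.5,0,0,0,1],
    [0,0,11.5,0,0,0,1],
  ],
)

```text
time: 78.03
tool_pos: [0.6473, 0.1605, 0.0863]
ee_rot: [179.9, -0.0, 101.2]
contact_force: [-0.4, 0.4, 0.4]
grip_width: -0.0
finger_force: 0.0
```

Call:
drive_tool(
  motion=[
    [0,0,0.2,0,0,0,1],
    [0,0,0.4,0,0,0,1],
    [0,0,0.6,0,0,0,1],
    [0,0,0.8,0,0,0,1],
    [0,0,1.0,0,0,0,1],
    [0,0,1.2,0,0,0,1],
    [0,0,1.2,0,0,0,1],
    [0,0,1.2,0,0,0,1],
    [0,0,1.2,0,0,0,1],
    [0,0,1.2,0,0,0,1],
  ],
)

```text
time: 78.87
tool_pos: [0.6461, 0.1602, 0.0727]
ee_rot: [-179.9, -0.0, 101.2]
contact_force: [-0.5, 0.3, 1.6]
grip_width: 0.0002
finger_force: 0.8
```

Call:
drive_tool(
  motion=[
    [0,0,0.1,0,0,0,1],
    [0,0,0.2,0,0,0,1],
    [0,0,0.3,0,0,0,1],
    [0,0,0.4,0,0,0,1],
    [0,0,0.4,0,0,0,1],
    [0,0,0.4,0,0,0,1],
    [0,0,0.4,0,0,0,1],
    [0,0,0.4,0,0,0,1],
    [0,0,0.4,0,0,0,1],
    [0,0,0.4,0,0,0,1],
  ],
)

```text
time: 79.7
tool_pos: [0.6462, 0.1602, 0.0686]
ee_rot: [-179.9, -0.0, 101.2]
contact_force: [-1.4, -1.1, 3.6]
grip_width: -0.0001
finger_force: 2.0
```

Call:
drive_tool(
  motion=[
    [0,0,0.1,0,0,0,1],
    [0,0,0.2,0,0,0,1],
    [0,0,0.3,0,0,0,1],
    [0,0,0.35,0,0,0,1],
    [0,0,0.35,0,0,0,1],
    [0,0,0.35,0,0,0,1],
    [0,0,0.35,0,0,0,1],
    [0,0,0.35,0,0,0,1],
    [0,0,0.35,0,0,0,1],
    [0,0,0.35,0,0,0,1],
  ],
)

```text
time: 80.53
tool_pos: [0.6463, 0.1603, 0.0669]
ee_rot: [-179.9, 0.0, 101.2]
contact_force: [-5.6, -3.9, 17.7]
grip_width: -0.0
finger_force: 9.1
```

The button bottomed out: 17.7 N against the 5 N spring. I'll let go and check everything.

Call:
drive_tool(
  motion=[
    [0,0,-1,0,0,0,1],
    [0,0,-3,0,0,0,1],
    [0,0,-6,0,0,0,1],
    [0,0,-9,0,0,0,1],
    [0,0,-12,0,0,0,1],
    [0,0,-15,0,0,0,1],
    [0,0,-18,0,0,0,1],
    [0,0,-18,0,0,0,1],
    [0,0,-18,0,0,0,1],
    [0,0,-18,0,0,0,1],
  ],
)

```text
time: 81.37
tool_pos: [0.6461, 0.16, 0.2442]
ee_rot: [-179.9, -0.0, 101.2]
contact_force: [-0.1, -0.4, -1.1]
grip_width: 0.0003
finger_force: 0.0
```

Call:
drive_tool(
  motion=[
    [-3,0,-1,0,0,0,1],
    [-6,0,-1,0,0,0,1],
    [-10,0,-1,0,0,0,1],
    [-14,0,-1,0,0,0,1],
    [-18,0,-1,0,0,0,1],
    [-22,0,-1,0,0,0,1],
    [-26,0,-1,0,0,0,1],
    [-30,0,-1,0,0,0,1],
    [-30,0,-1,0,0,0,1],
    [-30,0,-1,0,0,0,1],
  ],
)

```text
time: 82.2
tool_pos: [0.7035, -0.1384, 0.2522]
ee_rot: [-179.7, 0.0, 100.8]
contact_force: [0.4, 0.4, -0.2]
grip_width: 0.0002
finger_force: 0.0
```

Run:
```python
from h import *
np.set_printoptions(precision=4,suppress=True)
s=viewer.snapshot("scene");t=viewer.snapshot("top")
for n,i,C in(("s",s,S),("t",t,T)):
    for c,z in(("yellow",.09),("orange",.03),("green",.055),("red",.02)):
        for b in blobs(i,c,14):
            p=C.plane(b[0],z)[0]
            if p[0]>.3 and -.2<p[1]<.45: print(n,c,b[0].round(1),b[1],p)
# difference of the rack area against the earlier picture (pics/j.png, crops of top 145:245,130:230 and scene 120:220,270:370)
j=cv2.imread("pics/j.png")
for k,c in((0,t[145:245,130:230]),(400,s[120:220,270:370])):
    d=cv2.absdiff(cv2.resize(c,(400,400),interpolation=2),j[:400,k:k+400]).max(2)>60
    sl=d[190:310,80:330] if k==0 else d[70:280,0:200]
    print("rack diff fraction",sl.mean().round(4))
o=cv2.imread("pics/top0.png"); d=(cv2.absdiff(t,o).max(2)>60).astype(np.uint8)
n,l,st,ce=cv2.connectedComponentsWithStats(d)
print([(ce[i].round(),st[i,4]) for i in range(1,n) if st[i,4]>25])
```

```text
s yellow [330.7 172. ] 102 [0.6009 0.2867 0.09  ]
s yellow [319.2 180.9] 23 [0.6138 0.2192 0.09  ]
s orange [279.5 249.3] 47316 [ 0.7314 -0.0534  0.03  ]
s orange [336.7 157.5] 122 [0.4876 0.4432 0.03  ]
s orange [266.6 171.6] 14 [0.3916 0.1739 0.03  ]
s orange [278.6 231.5] 865 [ 0.67  -0.005  0.03 ]
s green [312.7 201.1] 59 [0.6481 0.1591 0.055 ]
s red [287.2 228.4] 1269 [0.6675 0.0328 0.02  ]
t yellow [166.1 175.2] 107 [0.5944 0.2846 0.09  ]
t orange [238.9 159.7] 985 [0.6634 0.0033 0.03  ]
t orange [236.5 183.4] 18 [0.5667 0.015  0.03  ]
t green [198.6 163.8] 59 [0.6449 0.1626 0.055 ]
t red [233.2 160.2] 816 [0.6646 0.0265 0.02  ]
rack diff fraction 0.0
rack diff fraction 0.0191
[(array([285., 206.]), np.int32(6184)), (array([222., 143.]), np.int32(29)), (array([234., 165.]), np.int32(182)), (array([238., 158.]), np.int32(61)), (array([247., 163.]), np.int32(30)), (array([251., 167.]), np.int32(28)), (array([163., 176.]), np.int32(227)), (array([192., 172.]), np.int32(29)), (array([339., 181.]), np.int32(399)), (array([232., 182.]), np.int32(30)), (array([197., 198.]), np.int32(87)), (array([188., 202.]), np.int32(95)), (array([177., 205.]), np.int32(115)), (array([166., 208.]), np.int32(67)), (array([341., 207.]), np.int32(61)), (array([155., 210.]), np.int32(59)), (array([297., 238.]), np.int32(83)), (array([463., 250.]), np.int32(34)), (array([372., 317.]), np.int32(5829)), (array([473., 281.]), np.int32(84)), (array([312., 315.]), np.int32(414)), (array([278., 310.]), np.int32(26)), (array([337., 311.]), np.int32(33)), (array([247., 315.]), np.int32(29)), (array([339., 316.]), np.int32(35)), (array([256., 321.]), np.int32(31)), (array([233., 366.]), np.int32(35))]
```

```bash
python3 -c "
from rig import robot
print(robot.finish_job())"
```

```text
the job is handed in; nothing more can be done
None
```

I handed the job in at about 82 s: the three spent cassettes are in the bin, the four fresh ones stand in slots 2–5, the probe lies across both forks, and the start button was pressed fully and released; I checked placement only from camera images and contact forces, and `finish_job` gave no verdict.

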